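Nest the clean ramekins on the pull-out ramekin tray and slide it home

TASK

Put the clean ramekins away: first draw the ramekin tray out by its knob, right to its front stop. Then stack all the ramekins on the counter upright on the tray, each fully home in the one below: the large ones in one nested stack in the middle of the larger round mat, the small ones in another in the middle of the smaller mat. Last, slide the loaded tray back until it is fully home against its back stop, let go, and do not knock over anything else on the counter.

Things in the scene. Friction and masses are not known exactly. Their poses are not given: they have to be found in the camera images.
- large1: white ceramic stacking ramekin (small round bowl), LARGE, 46 high: solid conical foot (dia 42 below), waist dia 54, and from height 28 a straight collar dia 64 up to the rim (wall 2.5, mouth dia 59, inner floor at 17). Nested, its collar sits on the rim below, 18 higher, 1.5 sideways play. 0.16 kg, slippery foot. Origin: centre of underside, z up to the mouth; upright at the start; may be absent
- large2: white ceramic stacking ramekin (small round bowl), LARGE, 46 high: solid conical foot (dia 42 below), waist dia 54, and from height 28 a straight collar dia 64 up to the rim (wall 2.5, mouth dia 59, inner floor at 17). Nested, its collar sits on the rim below, 18 higher, 1.5 sideways play. 0.16 kg, slippery foot. Origin: centre of underside, z up to the mouth; upright at the start; may be absent
- large3: white ceramic stacking ramekin (small round bowl), LARGE, 46 high: solid conical foot (dia 42 below), waist dia 54, and from height 28 a straight collar dia 64 up to the rim (wall 2.5, mouth dia 59, inner floor at 17). Nested, its collar sits on the rim below, 18 higher, 1.5 sideways play. 0.16 kg, slippery foot. Origin: centre of underside, z up to the mouth; upright at the start; may be absent
- large4: white ceramic stacking ramekin (small round bowl), LARGE, 46 high: solid conical foot (dia 42 below), waist dia 54, and from height 28 a straight collar dia 64 up to the rim (wall 2.5, mouth dia 59, inner floor at 17). Nested, its collar sits on the rim below, 18 higher, 1.5 sideways play. 0.16 kg, slippery foot. Origin: centre of underside, z up to the mouth; upright at the start; may be absent
- small1: white ceramic stacking ramekin, SMALL, 38 high, same shape: solid conical foot (dia 31 below), waist dia 42, and from height 23 a straight collar dia 51 up to the rim (wall 2.3, mouth dia 46, inner floor at 14). Nested in a small one it stands 15 higher than that one, 1.5 sideways play. 0.09 kg, slippery foot. Origin: centre of underside, z up to the mouth; upright at the start; may be absent
- small2: white ceramic stacking ramekin, SMALL, 38 high, same shape: solid conical foot (dia 31 below), waist dia 42, and from height 23 a straight collar dia 51 up to the rim (wall 2.3, mouth dia 46, inner floor at 14). Nested in a small one it stands 15 higher than that one, 1.5 sideways play. 0.09 kg, slippery foot. Origin: centre of underside, z up to the mouth; upright at the start; may be absent
- small3: white ceramic stacking ramekin, SMALL, 38 high, same shape: solid conical foot (dia 31 below), waist dia 42, and from height 23 a straight collar dia 51 up to the rim (wall 2.3, mouth dia 46, inner floor at 14). Nested in a small one it stands 15 higher than that one, 1.5 sideways play. 0.09 kg, slippery foot. Origin: centre of underside, z up to the mouth; upright at the start; may be absent
- tray (a joint): how far the steel tray (plate 195 x 230, top 22 above the counter) is drawn out along its own -x, in m: 0 = home against the back stop, 0.14 = at the front stop, nearest the robot. Starts in between; friction about 3 N, stays where left. Its fixed runner (400 x 256, rails 26 high, stop 45 high at the far end) stands on the robot's right, turned a little
- knob (a point): grip point of the tray's upright black knob, 67 above the counter; the knob is dia 26 from 54 to 80 above the counter, on a stem of dia 20, and stands at the tray's robot-side end, 90 from the line through the two mats. Its axes are the tray's: +x = towards home (away from the robot), z up
- mat_large (a point): centre of the LARGER round cork mat (dia 72, flat) on the tray, 50 to +y of the tray's middle; at the tray's top surface. Axes are the tray's (+x towards home); moves with the tray
- mat_small (a point): centre of the SMALLER round cork mat (dia 58, flat) on the tray, 50 to -y of the tray's middle; at the tray's top surface. Axes are the tray's; moves with the tray
- jar: closed glass storage jar with steel lid, dia 64, 110 high, standing; bystander. Origin: centre of the underside
- mill: dark wooden pepper mill, dia 48, 104 high, standing; bystander. Origin: centre of the underside
- shaker: steel salt shaker, dia 40, 62 high, standing; bystander. Origin: centre of the underside
- butter: low white covered butter dish, round, dia 56, 28 high, among the ramekins; bystander. Origin: centre of the underside
Mind the look-alikes: they are no part of the job. What is shaped like the large2 but turquoise is not meant.

How it is judged:
By the outcome, as a careful person would: the job done as asked, in the order asked, and still so for the second after the job is handed in, with the robot touching nothing.
Of large1, large2, large3, large4, small1, small2, small3 only 5 to 7 are there at a start; the rules pass over those that are not, and their reading is None.
At some moment in a run one of large1, large2, large3, large4, small1, small2, small3 may be knocked a few centimetres aside while the robot is not near it.
It also fails if it takes over 210 s, if anything falls off the work surface, if the arm or the gripper's body presses on something with over 40 N, if the wrist force passes 120 N, or if a joint passes its speed limit or range.

ROBOT

A 7-joint arm with a two-finger parallel gripper is mounted at the origin on the work surface. World frame = base frame: x ahead of the robot, y to its left, z up, the work surface at z = 0. Lengths are in m, angles in rad, forces in N, time in s.
With the tool pointing down it reaches from about 0.425 to 0.925 m from the base axis. Payload 6.8 kg.
Tool frame: the origin (TCP) lies at the very end of the fingers, on their centre line; the grasp point (between the pads) lies 19 mm behind it; x points along the fingers, y is the direction in which the jaws open and shut, and the axes are right-handed (so a half turn about x gives the same grasp; the last joint's range is limited). The gripper opens to 85 mm and grips with 20 to 120 N. Pads are 22 mm wide; open, the fingers measure 114 mm over their backs; the gripper's body (76 mm by 85 mm) begins 54 mm behind the grasp point. The pads swing forward as they close: fully open they stand 13 mm farther back than shut.
Start: joints at [1.101, 0.477, 0.022, 1.555, -0.011, 1.109, -0.083], TCP at [0.239, -0.631, 0.231] pointing down, gripper open.
Joint ranges: [-2.96, 2.96], [-0.34, 2.1], [-1.41, 1.46], [0.24, 2.44], [-1.37, 4.51], [0.17, 1.92], [-2.96, 2.96]. Speed limits (rad/s): [2.39, 2.39, 3.14, 3.14, 3.14, 3.14, 3.14].

INTERFACE

Orientations are given as a rotation vector (axis times angle).
In Python, from bench import get_obs, grab_frame, camera_info, hand_in gives the robot as it stands.
- The arm moves only by the tool apply_moves, never from a script. Its argument "series" is text: rows parted by semicolons, each of 7 numbers parted by spaces: the turn, a rotation vector about the tool's x, y, z in rad, then the shift along the tool's x, y, z in m, then the opening, from 0 (shut) to 1 (fully open). In form: wx wy wz tx ty tz hand; .... A call has 1 to 12 rows; each row is the pose to reach, as a shift and turn from the pose commanded when the call began, along the tool's axes at that moment; what a row does not reach only later rows make up. A row lasts 1/8 s, in which the tool goes at most 62.5 mm and 10.7 degrees, less where a joint would pass 70% of its speed; a pose out of reach is approached as far as the arm can. A call with a gripper value outside its range is refused whole. The fingers move at their own pace and stop on an object; "force" is the grip in N (left out, the last holds). Time passes only in rows, so rows that repeat a pose let the fingers close. It gives the time, the measured TCP pose, the force and the opening at its end, in the units of the state.
- get_obs(): the state, without advancing time (a new reading comes with each control period).
- grab_frame(name): name is "side" or "top"; returns the picture (384x512x3 uint8, blue, green, red); there is no depth.
- camera_info(name): a dict with "fov_y" (degrees; the focal length in pixels is half the picture's height over the tangent of half this angle, whatever the lens; pixels are square), "cx", "cy" (the principal point, pixels), "rvec" (rotation vector, rad) and "tvec" (3), from world to camera coordinates, as OpenCV has them. Camera axes: x right, y down, z forward; pixel columns grow to the right and rows downward; lengths in m; the calibration is good to about 2 mm. A picture is of the moment at which its call begins. camera_info takes no time and is no camera call.
- hand_in(): hands the job in, once; it reports no verdict.
The state is a dict: "clock": time; "joints": joint angles; "qvel": joint speeds; "tau": joint torques, N m; "tcp_pos": TCP position; "orientation": TCP orientation; "contact_force": force on the tool from outside, world axes, zero at the start; "moment": the same for the moment, N m; "grip_width": finger opening in m.
Only numpy, scipy, OpenCV 4.12 (cv2) and the standard library are available. Lean on these libraries where they do the work, as an engineer would, in place of code of your own. Each camera call takes 0.05 s, during which the arm holds its last target.

## Working session

There is one attempt and no reset: what is moved stays moved. The work goes in short steps, Python scripts to look and compute and a tool call to move; the robot and the scene stay as the last step left them, time stands still between calls to the robot, and variables do not carry over. Pictures are saved under pics/ and viewed, and the job is handed in when it is done.

Besides the shell and the picture viewer there is one more tool, called after "Emit:" in YAML: its name, and indented under it one key for each argument. apply_moves: Moves the arm, as the interface text tells. Its arguments: {"type":"object","properties":{"series":{"type":"string"},"force":{"type":"number"}},"required":["series"]}

```bash
ls; mkdir -p pics; python3 - <<'E'
from bench import *
import cv2
o=get_obs()
for k,v in o.items(): print(k,v)
for n in("side","top"):
    print(n,camera_info(n)); cv2.imwrite(f"pics/{n}0.png",cv2.resize(grab_frame(n),(800,600),interpolation=cv2.INTER_CUBIC))
E
```

```text
pics
clock 0.0
joints [ 1.10089269  0.47781871  0.02231335  1.5564434  -0.01148964  1.10923712
 -0.08310481]
qvel [ 0.00024091  0.00147855  0.00174844  0.00035429 -0.00076862  0.00143948
  0.000809  ]
tau [-7.28203922e-04 -5.96442139e+01  1.60795692e+00 -2.81200755e+01
  1.25080714e-02  9.23910993e-03 -2.07227362e-05]
tcp_pos [ 0.23872283 -0.63076748  0.2303161 ]
orientation [ 2.02439236  0.37216726 -2.02531164]
contact_force [ 0.00750073 -0.60434878 -0.06107389]
moment [ 0.02392843  0.00068677 -0.00200704]
grip_width 0.08518441231442236
side {'fov_y': 46.787147907103325, 'cx': 259.94818661466974, 'cy': 190.26135857591814, 'rvec': array([ 2.21090631, -0.16821517,  0.07329854]), 'tvec': array([-0.56196975,  0.17642954,  0.96640995])}
top {'fov_y': 43.304512802869, 'cx': 251.93533632400846, 'cy': 184.36070596046144, 'rvec': array([ 2.17037417, -2.20677008,  0.05499793]), 'tvec': array([0.13406373, 0.59337456, 1.34836985])}
```

View pics/top0.png

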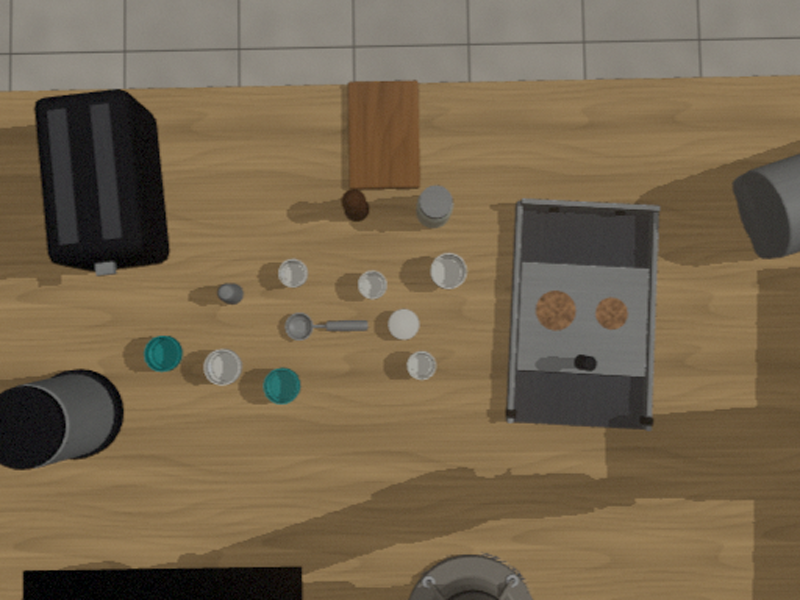

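View pics/side0.png

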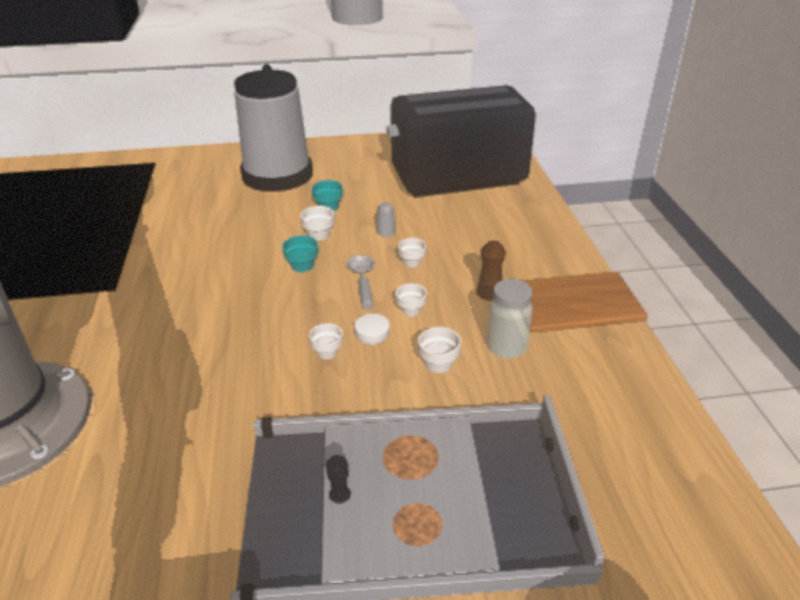

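```bash
cat > h.py <<'E'
from bench import *
import cv2, numpy as np
from scipy.spatial.transform import Rotation as R
from scipy.optimize import minimize, least_squares
def cam(n):
    c=camera_info(n); f=192/np.tan(np.radians(c['fov_y']/2))
    K=np.array([[f,0,c['cx']],[0,f,c['cy']],[0,0,1]]); return K,np.array(c['rvec']),np.array(c['tvec'])
C={n:cam(n) for n in("side","top")}
def proj(n,P):
    K,r,t=C[n]; return cv2.projectPoints(np.atleast_2d(np.array(P,float)),r,t,K,None)[0].reshape(-1,2)
def ray(n,uv,z):
    K,r,t=C[n]; Rm=cv2.Rodrigues(r)[0]; o=-Rm.T@t; d=Rm.T@np.linalg.solve(K,[uv[0],uv[1],1]); return o+d*(z-o[2])/d[2]
def tri(uvs,uvt):
    A=[];b=[]
    for n,uv in(("side",uvs),("top",uvt)):
        K,r,t=C[n]; Rm=cv2.Rodrigues(r)[0]; P=K@np.c_[Rm,t]
        for i in(0,1): row=uv[i]*P[2]-P[i]; A.append(row[:3]); b.append(-row[3])
    return np.linalg.lstsq(np.array(A),np.array(b),rcond=None)[0]
def circ(x,y,z,d,k=40):
    a=np.linspace(0,2*np.pi,k,endpoint=False); return np.c_[x+d/2*np.cos(a),y+d/2*np.sin(a),np.full(k,z)]
def crop(img,u,v,w,h,s,name,draw=()):
    c=img[int(v-h/2):int(v+h/2),int(u-w/2):int(u+w/2)]
    u0,v0=int(u-w/2),int(v-h/2)
    b=cv2.resize(c,None,fx=s,fy=s,interpolation=cv2.INTER_CUBIC)
    for pts,col in draw:
        cv2.polylines(b,[np.int32(((pts-[u0,v0])+.5)*s*16)],True,col,1,cv2.LINE_AA,4)
    cv2.imwrite(name,b); return u0,v0
E
python3 - <<'E'
from h import *
s=grab_frame("side");t=grab_frame("top")
np.save("s0.npy",s);np.save("t0.npy",t)
print(crop(t,195,205,220,100,3.6,"pics/t_ram.png"))
print(crop(s,235,175,130,130,4.6,"pics/s_ram.png"))
E
```

```text
(85, 155)
(170, 110)
```

View pics/t_ram.png

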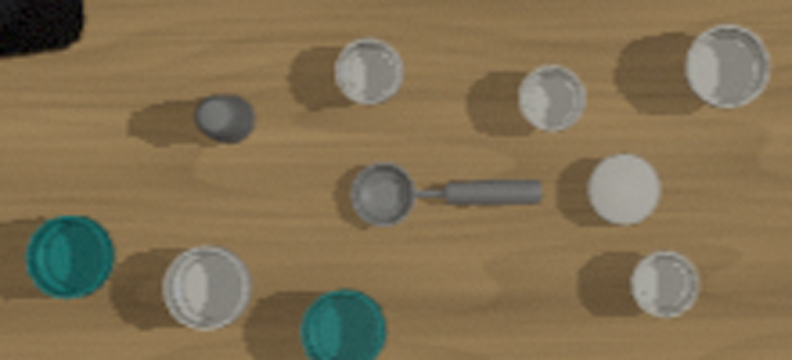

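View pics/s_ram.png

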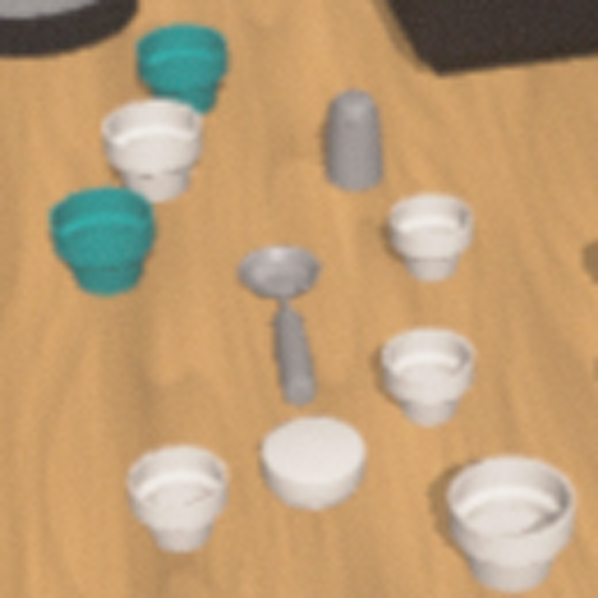

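```bash
cat >> h.py <<'E'
DIM={'L':dict(H=.046,D=.064,h=.028,d=.042,w=.054),'S':dict(H=.038,D=.051,h=.023,d=.031,w=.042)}
def sil(n,x,y,k,z0=0):
    q=DIM[k]; p=np.vstack([circ(x,y,z0+q['H'],q['D']),circ(x,y,z0+q['h'],q['D'])]); p=proj(n,p)
    return cv2.convexHull(p.astype(np.float32)).reshape(-1,2)
def white(img):
    hsv=cv2.cvtColor(img,cv2.COLOR_BGR2HSV); return ((hsv[...,1]<60)&(hsv[...,2]>100)).astype(np.uint8)*255
def collarfit(imgs,x,y,k,z0=0,cams=("top","side")):
    # maximise gradient contrast across the collar's outline in both images
    g={n:cv2.GaussianBlur(imgs[n],(0,0),.7).astype(np.float32) for n in cams}
    q=DIM[k]
    def cost(v):
        c=0
        for n in cams:
            def rim(dd):
                p=proj(n,circ(v[0],v[1],z0+q['H'],q['D']+dd,60)); 
                return cv2.remap(g[n],p[:,0].astype(np.float32).reshape(1,-1),p[:,1].astype(np.float32).reshape(1,-1),cv2.INTER_LINEAR)[0]
            a,b=rim(-.003),rim(.006)
            # saturation-like: blue rises on white
            c-=np.mean((a[:,0]-b[:,0]) - (a[:,2]-b[:,2]))
        return c
    best=min(((cost((x+i*.002,y+j*.002)),x+i*.002,y+j*.002) for i in range(-5,6) for j in range(-5,6)))
    r=minimize(cost,best[1:],method='Nelder-Mead',options=dict(initial_simplex=[best[1:],(best[1]+.001,best[2]),(best[1],best[2]+.001)]))
    return r.x,r.fun
E
python3 - <<'E'
from h import *
s=np.load("s0.npy");t=np.load("t0.npy")
T=dict(S1=(369,72),S2=(552,98),L1=(727,66),S3=(665,284),L2=(206,287))
Sd=dict(L2=(153,130),S1=(430,216),S2=(427,355),S3=(178,477),L1=(511,495))
dt=[];ds=[]
for k in T:
    ut=np.array(T[k])/3.6+[85,155]-.5*(1-1/3.6); us=np.array(Sd[k])/4.6+[170,110]-.4
    p=tri(us,ut); z=DIM[k[0]]['H']; rt=ray("top",ut,z)
    f=[collarfit(dict(top=t,side=s),rt[0],rt[1],k[0],cams=c) for c in(("top",),("side",),("top","side"))]
    print(k,p.round(4),rt.round(4),*[a[0].round(4) for a in f],f[2][1],np.hypot(*f[2][0]))
    x=f[2][0]; dt.append((sil("top",*x,k[0]),(0,255,0)));ds.append((sil("side",*x,k[0]),(0,255,0)))
crop(t,195,205,220,100,3.6,"pics/t_ramf.png",dt)
crop(s,235,175,130,130,4.6,"pics/s_ramf.png",ds)
print(crop(t,375,200,130,160,3.7,"pics/t_tray.png"))
print(crop(s,265,320,240,125,3.3,"pics/s_tray.png"))
E
```

```text
S1 [0.6237 0.304  0.04  ] [0.6245 0.3042 0.038 ] [0.6253 0.3041] [0.6237 0.3052] [0.6245 0.3043] -48.89692306518555 0.6947137463051046
S2 [0.6007 0.1628 0.0398] [0.602  0.1628 0.038 ] [0.6021 0.1629] [0.5996 0.1645] [0.601  0.1633] -50.53966522216797 0.6227906208068579
L1 [0.6226 0.0279 0.0481] [0.6238 0.0276 0.046 ] [0.6238 0.0276] [0.6216 0.0282] [0.6227 0.0275] -51.169578552246094 0.6233451802950767
S3 [0.4568 0.0782 0.04  ] [0.4574 0.0781 0.038 ] [0.4575 0.0783] [0.4552 0.0797] [0.4564 0.0785] -51.28333282470703 0.4631411674328917
L2 [0.4603 0.43   0.0434] [0.4611 0.4294 0.046 ] [0.4608 0.4283] [0.4587 0.4032] [0.4601 0.4281] -39.16834259033203 0.6284842994299924
(310, 120)
(145, 257)
```

View pics/t_ramf.png

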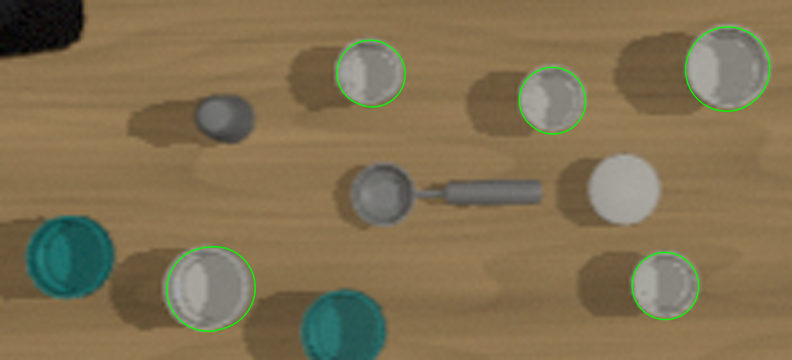

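View pics/s_ramf.png

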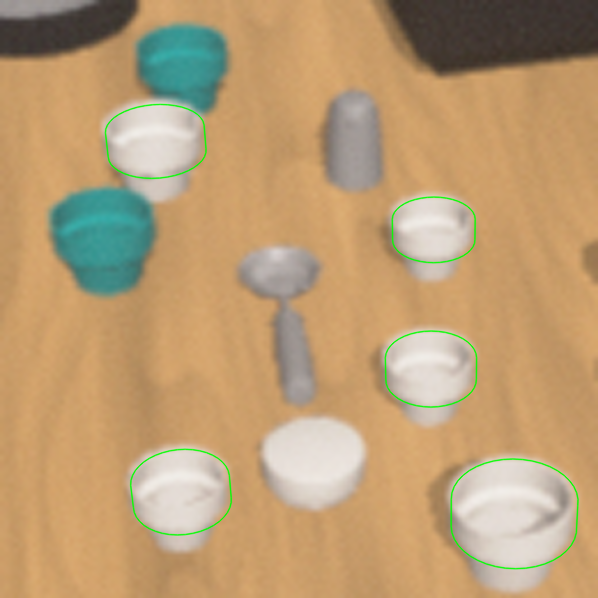

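View pics/t_tray.png

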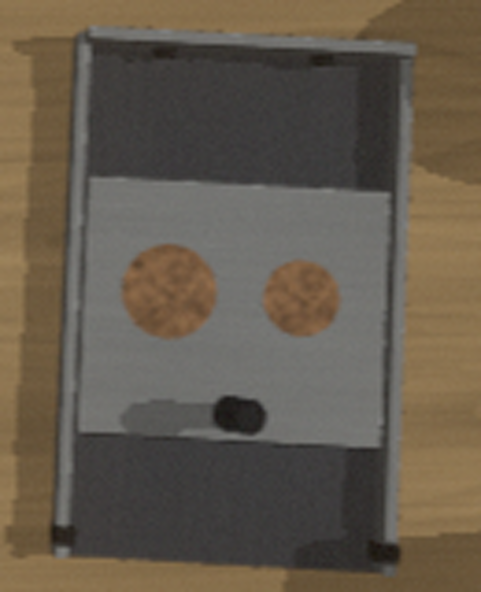

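View pics/s_tray.png

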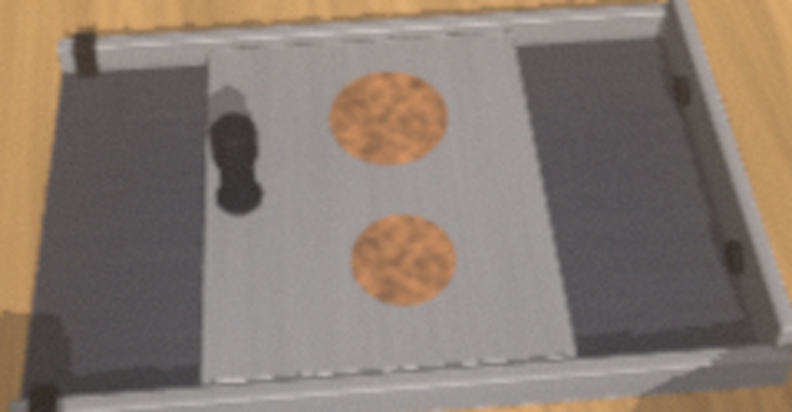

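```bash
python3 - <<'E'
from h import *
s=np.load("s0.npy");t=np.load("t0.npy")
def T(u,v): return np.array([u,v])/3.7+[310,120]-.365
def S(u,v): return np.array([u,v])/3.3+[145,257]-.35
z=.023
for n,a,b in(("ML",T(169,291),S(389,118)),("MS",T(301,298),S(403,260))):
    print(n,ray("top",a,z),ray("side",b,z),tri(b,a))
for n,c in(("bl",T(90,178)),("br",T(390,193)),("fl",T(79,433)),("fr",T(381,447))): print(n,ray("top",c,.022))
# cork centroids
for n,img in(("top",t),("side",s)):
    hsv=cv2.cvtColor(img,cv2.COLOR_BGR2HSV)
    m=((hsv[...,0]<25)&(hsv[...,1]>90)).astype(np.uint8)
    k,l,st,ce=cv2.connectedComponentsWithStats(m)
    for i in range(1,k):
        x,y=ce[i]
        if 150<st[i,4]<3000 and ((n=="top" and 330<x<410 and 170<y<230) or (n=="side" and 220<x<300 and 270<y<360)): print(n,st[i],ce[i],ray(n,ce[i],.022))
# knob
print("knob top-surface",ray("top",T(252,416),.08), ray("side",S(234,125),.08))
# others
f=800/512
def P(u,v): return (np.array([u,v])+.5)/f-.5
for n,p,z in(("jar",(436,204),.11),("mill",(355,203),.104),("shaker",(231,293),.062),("butter",(403,323),.028),("turq1",(164,353),.046),("turq2",(283,385),.046),("scoop",(300,326),.02)):
    print(n,ray("top",P(*p),z).round(3))
for n,p,z in(("jar",(513,293),.11),("mill",(492,248),.1)):
    print(n,ray("side",P(*p),z).round(3))
print([R.from_rotvec(get_obs()['orientation']).as_matrix().round(3)])
E
```

```text
ML [ 0.55122885 -0.16502436  0.023     ] [ 0.54907305 -0.16433689  0.023     ] [ 0.55021132 -0.16481637  0.0234894 ]
MS [ 0.54427124 -0.26464124  0.023     ] [ 0.54155989 -0.26376994  0.023     ] [ 0.54299402 -0.26431824  0.02365052]
bl [ 0.63825599 -0.10765676  0.022     ]
br [ 0.6229192  -0.33502488  0.022     ]
fl [ 0.44518247 -0.09430982  0.022     ]
fr [ 0.43103834 -0.32139456  0.022     ]
top [343 186  25  25 485] [355.2742268 198.2556701] [ 0.55133434 -0.16513057  0.022     ]
top [382 191  19  20 307] [391.0781759  200.17915309] [ 0.54427705 -0.26517712  0.022     ]
side [245 279  35  28 768] [262.27994792 292.37890625] [ 0.54871694 -0.16335693  0.022     ]
side [252 322  31  27 650] [266.87384615 335.31230769] [ 0.54189938 -0.26284892  0.022     ]
knob top-surface [ 0.45846906 -0.21057708  0.08      ] [ 0.45665926 -0.20341964  0.08      ]
jar [0.732 0.05  0.11 ]
mill [0.737 0.188 0.104]
shaker [0.59  0.409 0.062]
butter [0.533 0.109 0.028]
turq1 [0.486 0.532 0.046]
turq2 [0.427 0.322 0.046]
scoop [0.53  0.294 0.02 ]
jar [0.734 0.043 0.11 ]
mill [0.737 0.181 0.1  ]
[array([[-0.   ,  0.354, -0.935],
       [ 0.001, -0.935, -0.354],
       [-1.   , -0.001,  0.   ]])]
```

```bash
cat >> h.py <<'E'
def go(wps,o=None):
    """wps: (x,y,z,jaw angle deg of tool +y (mod 180)). Prints rows relative to the present pose."""
    o=o or get_obs(); R0=R.from_rotvec(o['orientation']); p0=np.array(o['tcp_pos'])
    M=R0.as_matrix(); a0=np.degrees(np.arctan2(M[1,1],M[0,1]))
    print("now",p0.round(4),"jaw",a0.round(1),"tilt",(M[:,0]-[0,0,-1]).round(4),"t",round(o['clock'],2),"F",np.round(o['contact_force'],1),"w",round(o['grip_width'],4),"j7",round(o['joints'][6],2))
    for x,y,z,a in wps:
        d=(a-a0+90)%180-90; b=np.radians(a0+d)
        Rt=R.from_matrix(np.c_[[0,0,-1],[np.cos(b),np.sin(b),0],np.cross([0,0,-1],[np.cos(b),np.sin(b),0])])
        w=(R0.inv()*Rt).as_rotvec(); s=M.T@(np.array([x,y,z])-p0)
        print(" ".join(f"{v:.3f}" for v in w)," ".join(f"{v:.4f}" for v in s))
E
python3 - <<'E'
from h import *
go([(.457,-.208,.15,-94),(.457,-.208,.048,-94)])
E
```

```text
now [ 0.2388 -0.631   0.2307] jaw -69.3 tilt [-0.0005  0.001   0.    ] t 0.2 F [-0.6 -0.   0.6] w 0.0854 j7 -0.08
0.432 0.000 0.001 0.0810 -0.3182 -0.3538
0.432 0.000 0.001 0.1830 -0.3181 -0.3538
```

Emit:
apply_moves:
  series: "0.15 0 0 0.03 -0.053 -0.059 1;0.3 0 0 0.05 -0.106 -0.118 1;0.43 0 0 0.08 -0.159 -0.177 1;0.43 0 0 0.08 -0.212 -0.236 1;0.43 0 0 0.08 -0.265 -0.295 1;0.43 0 0 0.08 -0.318 -0.354 1;0.43 0 0 0.08 -0.318 -0.354 1;0.43 0 0 0.08 -0.318 -0.354 1;0.43 0 0 0.08 -0.318 -0.354 1;0.43 0 0 0.08 -0.318 -0.354 1"

```text
clock: 1.45
tcp_pos: [0.4571, -0.2091, 0.1512]
orientation: [-2.186, 0.075, 2.187]
contact_force: [0.6, -0.2, -0.3]
grip_width: 0.0852
```

```bash
python3 - <<'E'
from h import *
go([(.457,-.208,.048,-94)])
t=grab_frame("top");s=grab_frame("side")
cv2.imwrite("pics/t1.png",cv2.resize(np.hstack([t[100:300,230:450],s[200:400,120:340]]),None,fx=1.8,fy=1.8,interpolation=cv2.INTER_CUBIC))
E
```

```text
now [ 0.4571 -0.2091  0.1512] jaw -93.9 tilt [-0.0004 -0.0004  0.    ] t 1.45 F [ 0.6 -0.2 -0.3] w 0.0852 j7 -1.36
0.001 0.000 -0.000 0.1032 -0.0012 0.0002Traceback (most recent call last):
  File "<stdin>", line 4, in <module>
    return _nx.concatenate(arrs, 1, dtype=dtype, casting=casting)
           ~~~~~~~~~~~~~~~^^^^^^^^^^^^^^^^^^^^^^^^^^^^^^^^^^^^^^^
ValueError: all the input array dimensions except for the concatenation axis must match exactly, but along dimension 0, the array at index 0 has size 200 and the array at index 1 has size 184
```

Emit:
apply_moves:
  series: "0 0 0 0.05 -0.001 0 1;0 0 0 0.08 -0.001 0 1;0 0 0 0.103 -0.001 0 1;0 0 0 0.103 -0.001 0 1;0 0 0 0.103 -0.001 0 0;0 0 0 0.103 -0.001 0 0;0 0 0 0.103 -0.001 0 0;0 0 0 0.103 -0.001 0 0;0 0 0 0.103 -0.001 0 0;0 0 0 0.103 -0.001 0 0"
  force: 30

```text
clock: 2.8
tcp_pos: [0.4582, -0.2068, 0.0492]
orientation: [-2.188, 0.073, 2.186]
contact_force: [-2.3, 2.6, 6.5]
grip_width: 0.0249
```

```bash
python3 - <<'E'
from h import *
xh=np.array([.9976,-.0698])
p=np.array(get_obs()['tcp_pos'])
go([(*(p[:2]-d*xh),.048,-94) for d in(.03,.06,.09)])
t=grab_frame("top");s=grab_frame("side")
cv2.imwrite("pics/t1.png",cv2.resize(np.hstack([t[100:280,230:450],s[200:380,120:340]]),None,fx=1.8,fy=1.8,interpolation=cv2.INTER_CUBIC))
E
```

```text
now [ 0.4582 -0.2068  0.0492] jaw -93.9 tilt [0.0011 0.0005 0.    ] t 2.8 F [-2.3  2.6  6.5] w 0.0249 j7 -1.38
0.002 -0.001 0.001 0.0012 -0.0001 0.0300
0.002 -0.001 0.001 0.0011 -0.0001 0.0600
0.002 -0.001 0.001 0.0011 -0.0002 0.0900
```

View pics/t1.png

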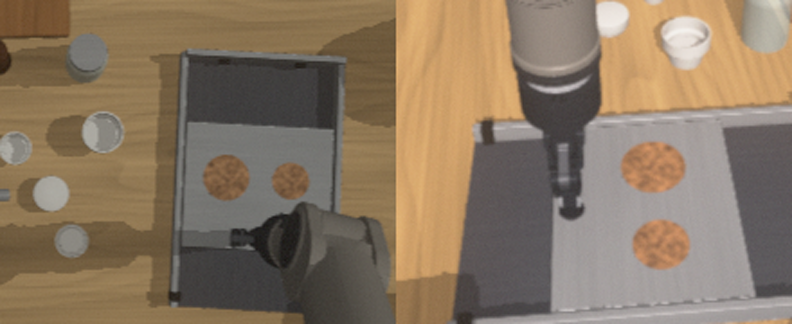

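Emit:
apply_moves:
  series: "0 0 0 0.001 0 0.005 0;0 0 0 0.001 0 0.01 0;0 0 0 0.001 0 0.015 0;0 0 0 0.001 0 0.02 0;0 0 0 0.001 0 0.025 0;0 0 0 0.001 0 0.03 0;0 0 0 0.001 0 0.03 0"

```text
clock: 3.78
tcp_pos: [0.4301, -0.2048, 0.0491]
orientation: [-2.192, 0.073, 2.182]
contact_force: [-0.2, 4.1, 12.6]
grip_width: 0.0253
```

```bash
python3 - <<'E'
from h import *
xh=np.array([.9976,-.0698])
p=np.array(get_obs()['tcp_pos'])
go([(*(p[:2]-d*xh),.048,-94) for d in(.03,)])
print((p[:2]-[.4582,-.2068])@xh)
E
```

```text
now [ 0.4301 -0.2048  0.0491] jaw -93.8 tilt [ 0.0048 -0.0001  0.    ] t 3.77 F [-0.2  4.1 12.6] w 0.0253 j7 -1.37
0.003 -0.005 0.000 0.0010 -0.0001 0.0300
-0.02814941133720289
```

Emit:
apply_moves:
  series: "0 0 0 -0.0005 0 0.005 0;0 0 0 -0.0005 0 0.01 0;0 0 0 -0.0005 0 0.015 0;0 0 0 -0.0005 0 0.02 0;0 0 0 -0.0005 0 0.025 0;0 0 0 -0.0005 0 0.03 0;0 0 0 -0.0005 0 0.03 0"

```text
clock: 4.65
tcp_pos: [0.4105, -0.2036, 0.0504]
orientation: [-2.216, 0.073, 2.165]
contact_force: [27.6, 2.7, -14.5]
grip_width: 0.0251
```

```bash
python3 - <<'E'
from h import *
xh=np.array([.9976,-.0698])
p=np.array(get_obs()['tcp_pos'])
go([(*(p[:2]-d*xh),.048,-94) for d in(.03,)])
print((p[:2]-[.4582,-.2068])@xh)
t=grab_frame("top")
cv2.imwrite("pics/t2.png",cv2.resize(t[100:300,280:450],None,fx=3,fy=3,interpolation=cv2.INTER_CUBIC))
E
```

```text
now [ 0.4105 -0.2036  0.0504] jaw -93.6 tilt [ 0.0232 -0.0038  0.0003] t 4.65 F [ 27.6   2.7 -14.5] w 0.0251 j7 -1.35
0.006 -0.023 -0.002 0.0017 -0.0002 0.0300
-0.04779432219406683
```

View pics/t2.png

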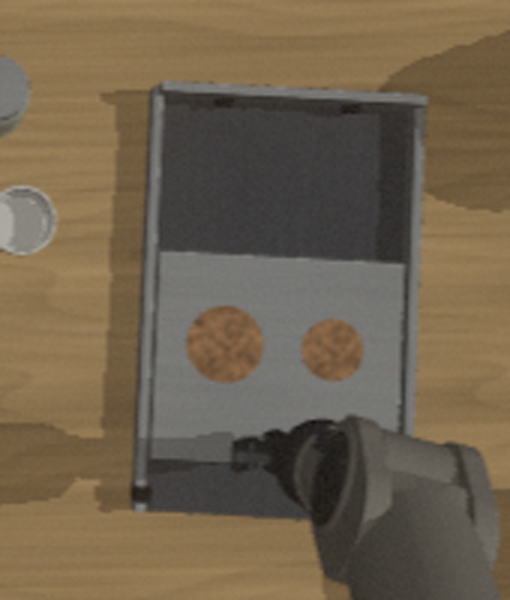

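Emit:
apply_moves:
  series: "0 0 0 0 0 -0.005 0;0 0 0 0 0 -0.008 0;0 0 0 0 0 -0.008 0;0 0 0 0 0 -0.008 1;0 0 0 0 0 -0.008 1;0 0 0 0 0 -0.008 1;0 0 0 -0.03 0 -0.008 1;0 0 0 -0.08 0 -0.008 1;0 0 0 -0.12 0 -0.008 1;0 0 0 -0.15 0 -0.008 1;0 0 0 -0.15 0 -0.008 1"

```text
clock: 6.08
tcp_pos: [0.4067, -0.2048, 0.1997]
orientation: [-2.192, 0.077, 2.183]
contact_force: [-1.0, 0.2, 0.0]
grip_width: 0.0852
```

```bash
python3 - <<'E'
from h import *
go([(.5,-.05,.2,-90),(.6227,.0275,.12,-90)])
t=grab_frame("top");s=grab_frame("side")
np.save("s1.npy",s);np.save("t1.npy",t)
cv2.imwrite("pics/t3.png",cv2.resize(t,(800,600),interpolation=cv2.INTER_CUBIC))
for n,img in(("top",t),("side",s)):
    hsv=cv2.cvtColor(img,cv2.COLOR_BGR2HSV)
    m=((hsv[...,0]<25)&(hsv[...,1]>90)).astype(np.uint8)
    k,l,st,ce=cv2.connectedComponentsWithStats(m)
    for i in range(1,k):
        x,y=ce[i]
        if 100<st[i,4]<3000 and ((n=="top" and 330<x<410 and 170<y<250) or (n=="side" and 180<x<300 and 270<y<360)): print(n,st[i],ce[i],ray(n,ce[i],.022))
E
```

```text
now [ 0.4067 -0.2048  0.1997] jaw -93.9 tilt [ 0.004  -0.0017  0.    ] t 6.08 F [-1.   0.2  0. ] w 0.0852 j7 -1.33
-0.069 -0.004 -0.002 -0.0002 -0.1608 -0.0824
-0.069 -0.004 -0.002 0.0802 -0.2467 -0.1992
top [343 202  24  25 485] [354.6185567  214.24536082] [ 0.50660002 -0.16201402  0.022     ]
top [381 207  20  20 311] [390.45337621 216.17363344] [ 0.49957714 -0.26196058  0.022     ]
side [223 280  35  28 773] [239.80465718 293.7542044 ] [ 0.50396516 -0.15991611  0.022     ]
side [227 324  31  27 664] [242.12048193 337.07228916] [ 0.49698913 -0.25964524  0.022     ]
```

View pics/t3.png

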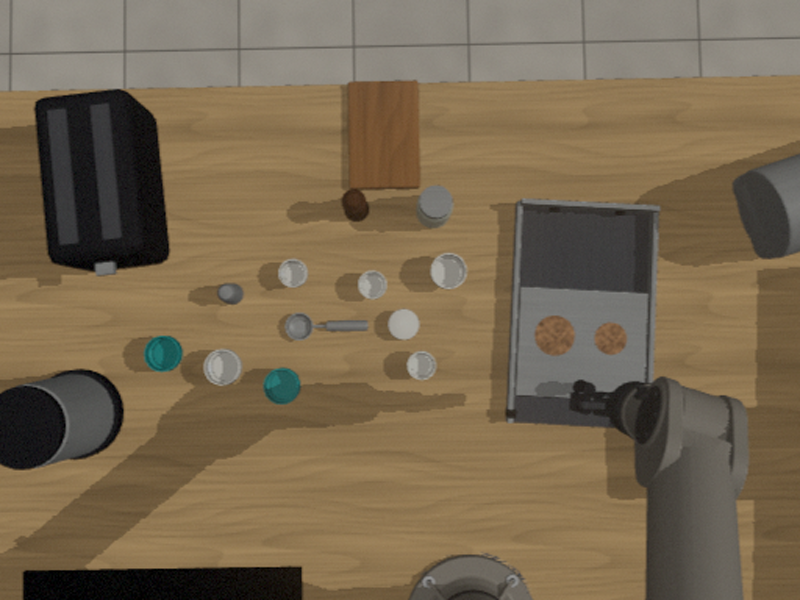

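```bash
python3 - <<'E'
from h import *
t=np.load("t1.npy");s=np.load("s1.npy")
print(crop(t,375,165,110,80,7,"pics/t_b.png"))
print(crop(s,325,310,110,110,5.4,"pics/s_b.png"))
E
```

```text
(320, 125)
(270, 255)
```

View pics/t_b.png

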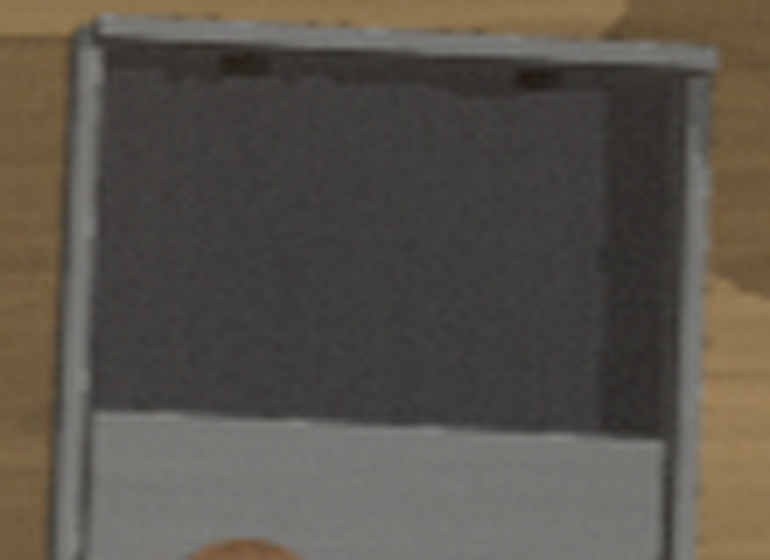

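View pics/s_b.png

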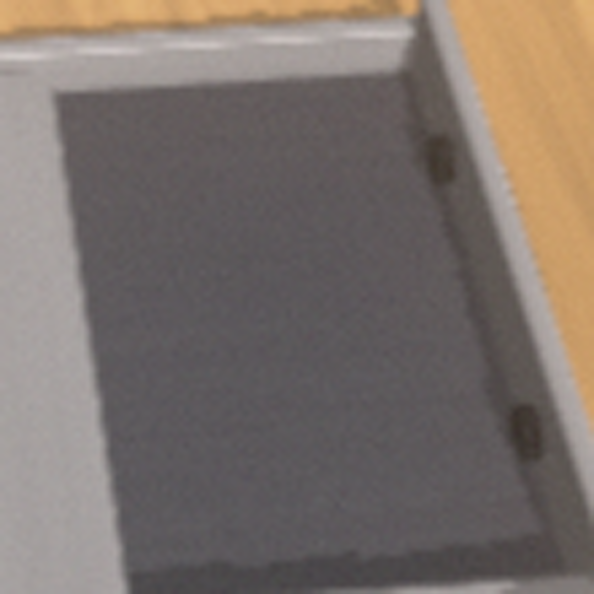

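```bash
python3 - <<'E'
from h import *
T=lambda u,v:(np.array([u,v])+.5)/7-.5+[320,125]
S=lambda u,v:(np.array([u,v])+.5)/5.4-.5+[270,255]
xh=np.array([.9976,-.0698])
for zb in(.012,.02,.03):
  print(zb,[((ray("top",T(*b),zb)-ray("top",T(*e),.022))[:2]@xh).round(4) for b,e in(((245,76),(245,418)),((540,88),(540,434)))], [((ray("side",S(*b),zb)-ray("side",S(*e),.022))[:2]@xh).round(4) for b,e in(((428,165),(68,165)),((512,435),(110,435)))])
E
```

```text
0.012 [np.float64(0.1399), np.float64(0.1414)] [np.float64(0.1377), np.float64(0.1377)]
0.02 [np.float64(0.1386), np.float64(0.1401)] [np.float64(0.1352), np.float64(0.1352)]
0.03 [np.float64(0.1369), np.float64(0.1384)] [np.float64(0.132), np.float64(0.132)]
```

```bash
sed -i 's/d=(a-a0+90)%180-90; b/d=a-a0; b/' h.py; python3 - <<'E'
from h import *
go([(.6227,.0275,.2,-90),(.6227,.0275,.08,-90),(.6227,.0275,.021,-90)])
E
```

```text
now [ 0.4051 -0.2041  0.1973] jaw -93.9 tilt [-0.0006  0.0001  0.    ] t 6.17 F [-0.7 -0.7 -0.4] w 0.0855 j7 -1.33
-0.069 0.001 0.000 -0.0028 -0.2460 -0.2012
-0.069 0.001 0.000 0.1172 -0.2459 -0.2013
-0.069 0.001 0.000 0.1762 -0.2459 -0.2013
```

Emit:
apply_moves:
  series: "-0.03 0 0 -0.002 -0.04 -0.03 1;-0.07 0 0 -0.002 -0.08 -0.065 1;-0.07 0 0 -0.002 -0.12 -0.1 1;-0.07 0 0 -0.002 -0.16 -0.13 1;-0.07 0 0 -0.002 -0.2 -0.165 1;-0.07 0 0 0.05 -0.23 -0.19 1;-0.07 0 0 0.09 -0.246 -0.201 1;-0.07 0 0 0.12 -0.246 -0.201 1;-0.07 0 0 0.12 -0.246 -0.201 1;-0.07 0 0 0.12 -0.246 -0.201 1"

```text
clock: 7.42
tcp_pos: [0.623, 0.0273, 0.078]
orientation: [2.221, 0.001, -2.221]
contact_force: [-0.5, -0.2, -0.0]
grip_width: 0.0852
```

```bash
python3 - <<'E'
from h import *
go([(.6227,.0275,.021,-90)])
t=grab_frame("top");s=grab_frame("side")
cv2.imwrite("pics/t4.png",cv2.resize(np.hstack([t[100:260,180:380],s[150:310,180:380]]),None,fx=2,fy=2,interpolation=cv2.INTER_CUBIC))
E
```

```text
now [0.623  0.0273 0.078 ] jaw -89.9 tilt [-0.0002 -0.0002  0.    ] t 7.42 F [-0.5 -0.2 -0. ] w 0.0852 j7 -1.83
0.001 0.000 -0.000 0.0570 -0.0002 0.0003
```

View pics/t4.png

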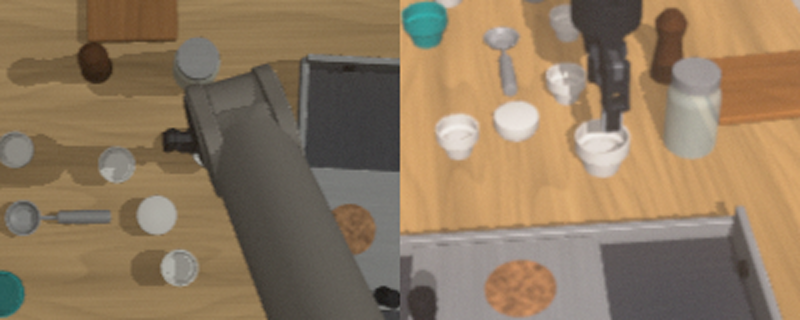

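Emit:
apply_moves:
  series: "0 0 0 0.025 0 0 1;0 0 0 0.045 0 0 1;0 0 0 0.057 0 0 1;0 0 0 0.057 0 0 1;0 0 0 0.057 0 0 0;0 0 0 0.057 0 0 0;0 0 0 0.057 0 0 0;0 0 0 0.057 0 0 0"
  force: 20

```text
clock: 8.52
tcp_pos: [0.6238, 0.0277, 0.0217]
orientation: [2.223, 0.002, -2.219]
contact_force: [-1.4, -0.6, 5.2]
grip_width: 0.0632
```

```bash
python3 - <<'E'
from h import *
go([(.6227,.0275,.021,-90),(.6227,.0275,.021,0)])
t=grab_frame("top");s=grab_frame("side")
cv2.imwrite("pics/t5.png",cv2.resize(s[170:270,260:380],None,fx=5,fy=5,interpolation=cv2.INTER_CUBIC))
E
```

```text
now [0.6238 0.0277 0.0217] jaw -89.9 tilt [0.0018 0.0002 0.    ] t 8.53 F [-1.4 -0.6  5.2] w 0.0632 j7 -1.85
0.002 -0.002 0.000 0.0007 0.0002 0.0011
-1.569 -0.002 -0.001 0.0007 0.0002 0.0011
```

View pics/t5.png

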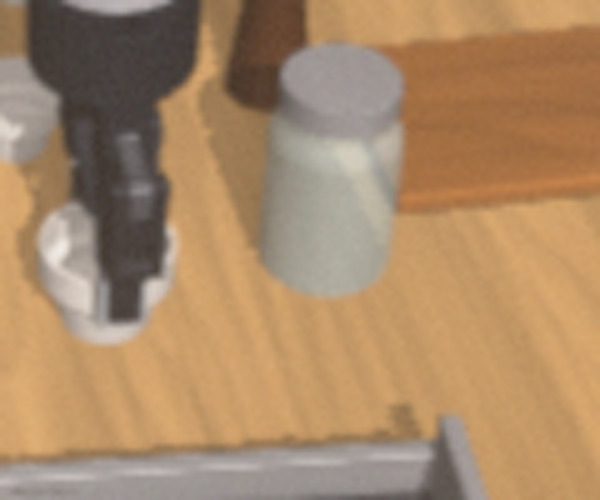

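```bash
python3 - <<'E'
from h import *
for z in(.01,.02,.03,.04): print(z,[((proj("side",[(.6238,y,z)])[0]-[260,170]+.5)*5).round(0) for y in(.0277-.032,.0277-.046)])
E
```

```text
0.01 [array([122., 345.]), array([128., 366.])]
0.02 [array([123., 329.]), array([129., 350.])]
0.03 [array([123., 313.]), array([129., 334.])]
0.04 [array([124., 297.]), array([130., 318.])]
```

Emit:
apply_moves:
  series: "0 0 0 0 0 0 1;0 0 0 0 0 0 1;0 0 0 0 0 0 1;-0.18 0 0 0 0 0 1;-0.36 0 0 0 0 0 1;-0.54 0 0 0 0 0 1;-0.72 0 0 0 0 0 1;-0.9 0 0 0 0 0 1;-1.08 0 0 0 0 0 1;-1.26 0 0 0 0 0 1;-1.44 0 0 0 0 0 1;-1.57 0 0 0 0 0 1"

```text
clock: 10.12
tcp_pos: [0.6228, 0.0274, 0.0206]
orientation: [1.205, 1.212, -1.205]
contact_force: [0.2, -0.3, 0.2]
grip_width: 0.0851
```

Emit:
apply_moves:
  series: "0 0 0 0 0 0 1;0 0 0 0 0 0 0;0 0 0 0 0 0 0;0 0 0 0 0 0 0;0 0 0 0 0 0 0;0 0 0 0 0 0 0"
  force: 25

```text
clock: 10.88
tcp_pos: [0.6231, 0.0277, 0.0211]
orientation: [1.209, 1.209, -1.209]
contact_force: [-1.3, -0.7, 5.4]
grip_width: 0.0647
```

```bash
python3 - <<'E'
from h import *
go([(.6227,.0275,.021,0)])
s=grab_frame("side")
cv2.imwrite("pics/t6.png",cv2.resize(s[170:270,260:380],None,fx=5,fy=5,interpolation=cv2.INTER_CUBIC))
E
```

```text
now [0.6231 0.0277 0.0211] jaw 0.0 tilt [ 0.0003 -0.0002  0.    ] t 10.88 F [-1.3 -0.7  5.4] w 0.0647 j7 -0.56
0.001 0.000 -0.000 0.0001 -0.0004 0.0002
```

View pics/t6.png

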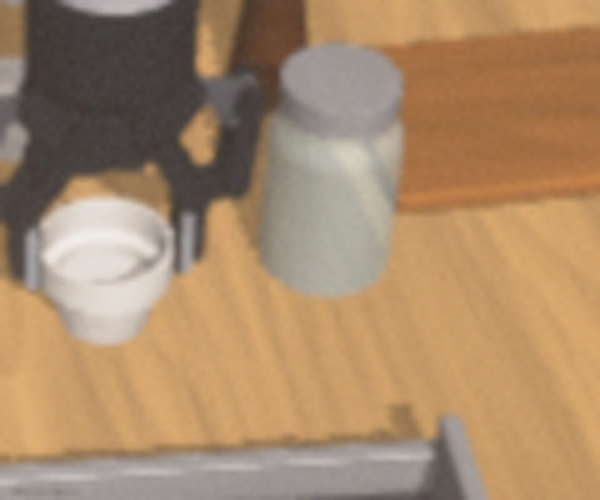

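Emit:
apply_moves:
  series: "0 0 0 0 0 0 0;0 0 0 0 0 0 0;0 0 0 0 0 0 0;0 0 0 -0.01 0 0 0;0 0 0 -0.03 0 0 0;0 0 0 -0.07 0 0 0;0 0 0 -0.11 0 0 0;0 0 0 -0.11 0 0 0"
  force: 30

```text
clock: 11.92
tcp_pos: [0.6256, 0.0285, 0.1356]
orientation: [1.213, 1.205, -1.203]
contact_force: [0.0, -0.2, -1.4]
grip_width: 0.0641
```

```bash
python3 - <<'E'
from h import *
go([(.5053,-.1610,.13,-4),(.5053,-.1610,.06,-4),(.5053,-.1610,.0445,-4)])
t=grab_frame("top");s=grab_frame("side")
cv2.imwrite("pics/t7.png",cv2.resize(np.hstack([t[100:260,180:380],s[150:310,180:380]]),None,fx=2,fy=2,interpolation=cv2.INTER_CUBIC))
E
```

```text
now [0.6256 0.0285 0.1356] jaw 0.1 tilt [0.0077 0.0008 0.    ] t 11.93 F [ 0.  -0.2 -1.4] w 0.0641 j7 -0.48
0.071 -0.001 -0.008 0.0045 -0.1205 0.1894
0.071 -0.001 -0.008 0.0745 -0.1210 0.1894
0.071 -0.001 -0.008 0.0900 -0.1211 0.1894
```

View pics/t7.png

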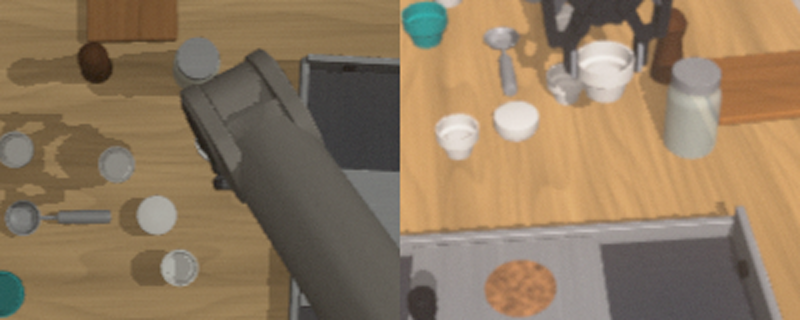

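Emit:
apply_moves:
  series: "0 0 0 0 -0.03 0.045 0;0.03 0 0 0 -0.06 0.09 0;0.07 0 0 0 -0.09 0.14 0;0.07 0 0 0 -0.115 0.18 0;0.07 0 0 0 -0.118 0.188 0;0.07 0 0 0 -0.118 0.188 0;0.07 0 0 0 -0.118 0.188 0;0.07 0 0 0 -0.118 0.188 0"

```text
clock: 13.02
tcp_pos: [0.5059, -0.1588, 0.1308]
orientation: [1.259, 1.177, -1.257]
contact_force: [0.0, 0.6, -0.8]
grip_width: 0.0642
```

```bash
python3 - <<'E'
from h import *
go([(.5053,-.1610,.06,-4),(.5053,-.1610,.043,-4)])
t=grab_frame("top");s=grab_frame("side")
cv2.imwrite("pics/t8.png",cv2.resize(np.hstack([t[130:290,280:480],s[210:370,160:360]]),None,fx=2,fy=2,interpolation=cv2.INTER_CUBIC))
E
```

```text
now [ 0.5059 -0.1588  0.1308] jaw -3.8 tilt [0.0004 0.0007 0.    ] t 13.03 F [ 0.   0.6 -0.8] w 0.0642 j7 -0.18
0.003 -0.001 -0.000 0.0708 -0.0004 0.0023
0.003 -0.001 -0.000 0.0878 -0.0005 0.0023
```

View pics/t8.png

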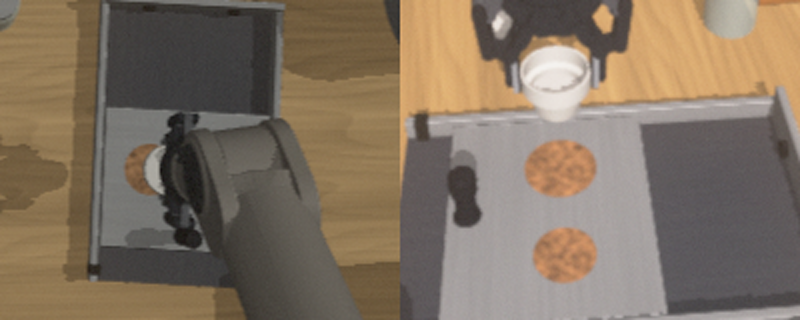

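Emit:
apply_moves:
  series: "0 0 0 0.03 0 0.002 0;0 0 0 0.06 0 0.002 0;0 0 0 0.075 0 0.002 0;0 0 0 0.081 0 0.002 0;0 0 0 0.085 0 0.002 0;0 0 0 0.087 0 0.002 0;0 0 0 0.088 0 0.002 0;0 0 0 0.088 0 0.002 0"

```text
clock: 14.12
tcp_pos: [0.5054, -0.1626, 0.0432]
orientation: [1.26, 1.175, -1.259]
contact_force: [-0.3, -1.0, -0.0]
grip_width: 0.0636
```

```bash
python3 - <<'E'
from h import *
go([(.5053,-.1610,.043,-4)])
s=grab_frame("side")
cv2.imwrite("pics/t9.png",cv2.resize(s[230:350,170:320],None,fx=4,fy=4,interpolation=cv2.INTER_CUBIC))
E
```

```text
now [ 0.5054 -0.1626  0.0432] jaw -4.0 tilt [ 0.0009 -0.0003  0.    ] t 14.12 F [-0.3 -1.  -0. ] w 0.0636 j7 -0.28
0.001 0.000 -0.001 0.0002 -0.0002 -0.0016
```

View pics/t9.png

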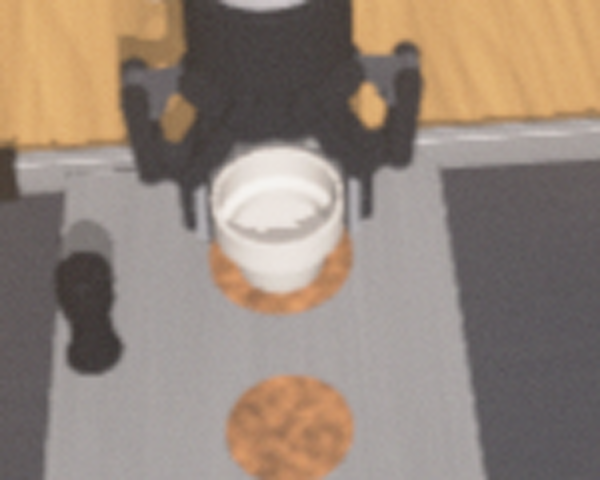

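Emit:
apply_moves:
  series: "0 0 0 0 0 -0.0015 0;0 0 0 0 0 -0.0015 0;0 0 0 0.001 0 -0.0015 0;0 0 0 0.002 0 -0.0015 0;0 0 0 0.002 0 -0.0015 0"

```text
clock: 14.8
tcp_pos: [0.5073, -0.1613, 0.0431]
orientation: [1.261, 1.172, -1.258]
contact_force: [-1.9, -1.4, 18.9]
grip_width: 0.064
```

```bash
python3 - <<'E'
from h import *
go([(.5053,-.1610,.043,-4)])
E
```

```text
now [ 0.5073 -0.1613  0.0431] jaw -4.0 tilt [ 0.0039 -0.0017  0.    ] t 14.8 F [-1.9 -1.4 18.9] w 0.064 j7 -0.29
0.001 0.001 -0.004 0.0001 -0.0020 -0.0002
```

Emit:
apply_moves:
  series: "0 0 0 -0.0015 0 0 0;0 0 0 -0.0015 0 0 0;0 0 0 -0.0015 0 0 1;0 0 0 -0.0015 0 0 1;0 0 0 -0.0015 0 0 1;0 0 0 -0.03 0 0 1;0 0 0 -0.07 0 0 1;0 0 0 -0.12 0 0 1;0 0 0 -0.12 0 0 1"

```text
clock: 15.92
tcp_pos: [0.5076, -0.1613, 0.1644]
orientation: [1.262, 1.169, -1.256]
contact_force: [-0.2, -0.4, -0.6]
grip_width: 0.0856
```

```bash
python3 - <<'E'
from h import *
t=grab_frame("top");s=grab_frame("side"); np.save("s2.npy",s);np.save("t2.npy",t)
for c in(("top",),("side",),("top","side")): print(collarfit(dict(top=t,side=s),.505,-.161,'L',z0=.022,cams=c))
crop(s,240,285,100,80,6,"pics/s10.png"); crop(t,355,210,100,80,6,"pics/t10.png")
go([(.456,.078,.17,-94)])
E
```

```text
(array([ 0.50670124, -0.16093337]), np.float64(-7.812776565551758))
(array([ 0.521078  , -0.15233076]), np.float64(-8.478694915771484))
(array([ 0.5075306 , -0.16169709]), np.float64(-7.402034282684326))
now [ 0.5049 -0.1612  0.1608] jaw -4.0 tilt [ 0.0003 -0.0006  0.    ] t 16.02 F [ 0.1  0.1 -1.4] w 0.0853 j7 -0.15
1.571 0.000 -0.001 -0.0093 -0.0654 -0.2352
```

View pics/s10.png

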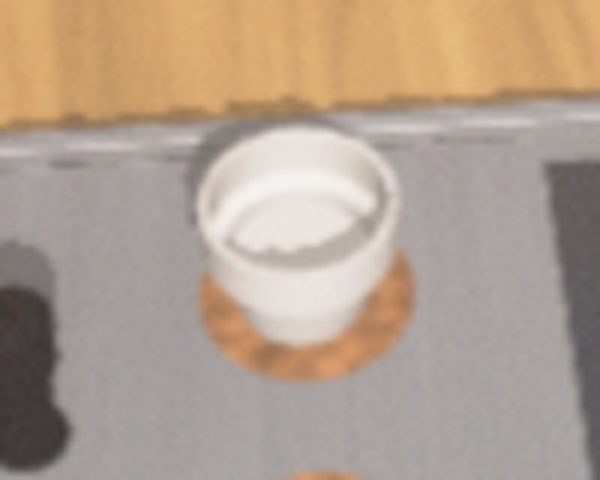

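View pics/t10.png

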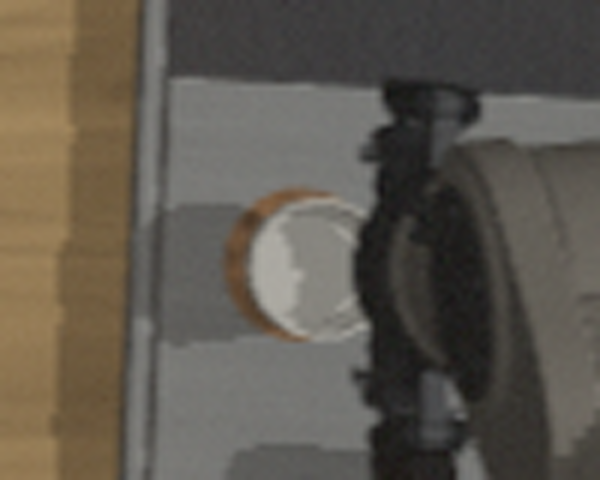

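```bash
python3 - <<'E'
from h import *
go([(.4564,.0785,.12,-90)])
E
```

```text
now [ 0.5049 -0.1612  0.1608] jaw -4.0 tilt [ 0.0003 -0.0006  0.    ] t 16.02 F [ 0.1  0.1 -1.4] w 0.0853 j7 -0.15
1.502 0.000 -0.001 0.0407 -0.0650 -0.2357
```

Emit:
apply_moves:
  series: "0.18 0 0 0 -0.01 -0.03 1;0.36 0 0 0 -0.02 -0.07 1;0.54 0 0 0 -0.03 -0.11 1;0.72 0 0 0 -0.04 -0.15 1;0.9 0 0 0 -0.05 -0.19 1;1.08 0 0 0 -0.06 -0.22 1;1.26 0 0 0 -0.065 -0.236 1;1.44 0 0 0.02 -0.065 -0.236 1;1.5 0 0 0.04 -0.065 -0.236 1;1.5 0 0 0.04 -0.065 -0.236 1;1.5 0 0 0.04 -0.065 -0.236 1"

```text
clock: 17.4
tcp_pos: [0.4563, 0.0789, 0.1206]
orientation: [2.219, 0.003, -2.221]
contact_force: [0.4, 0.2, -0.2]
grip_width: 0.0851
```

```bash
python3 - <<'E'
from h import *
go([(.4564,.0785,.019,-90)])
t=grab_frame("top");s=grab_frame("side"); np.save("s3.npy",s);np.save("t3.npy",t)
cv2.imwrite("pics/t11.png",cv2.resize(np.hstack([t[130:290,80:400],s[110:270,180:340]]),None,fx=1.6,fy=1.6,interpolation=cv2.INTER_CUBIC))
cv2.imwrite("pics/s11.png",cv2.resize(s[150:270,180:330],None,fx=4.5,fy=4.5,interpolation=cv2.INTER_CUBIC))
E
```

```text
now [0.4563 0.0789 0.1206] jaw -89.8 tilt [-0.0011 -0.0001  0.    ] t 17.4 F [ 0.4  0.2 -0.2] w 0.0851 j7 -2.08
0.003 0.001 -0.000 0.1016 0.0004 -0.0003
```

View pics/t11.png

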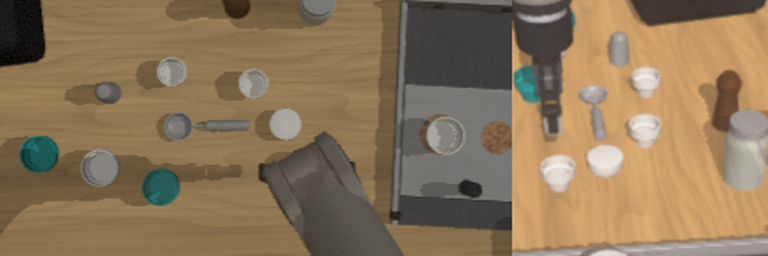

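View pics/s11.png

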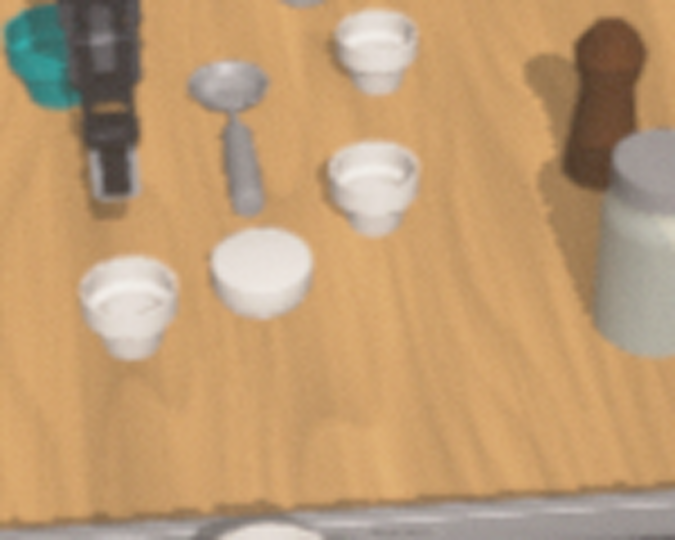

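Emit:
apply_moves:
  series: "0 0 0 0.04 0 0 1;0 0 0 0.07 0 0 1;0 0 0 0.09 0 0 1;0 0 0 0.102 0 0 1;0 0 0 0.102 0 0 1;0 0 0 0.102 0 0 0;0 0 0 0.102 0 0 0;0 0 0 0.102 0 0 0;0 0 0 0.102 0 0 0;0 0 0 0.102 0 0 0;0 0 0 0.102 0 0 0"
  force: 25

```text
clock: 18.88
tcp_pos: [0.4572, 0.079, 0.0198]
orientation: [2.223, 0.002, -2.219]
contact_force: [-0.9, -0.0, 7.6]
grip_width: 0.0508
```

```bash
python3 - <<'E'
from h import *
go([(.4564,.0785,.12,-90)])
# evaluate L1 vs mat from earlier clear frames
t=np.load("t3.npy");s=np.load("s2.npy")
s=grab_frame("side")
M=(.5053,-.1610)
for n,img,c in(("top",t,(355,213)),("side",s,(240,287))):
    dr=[(proj(n,circ(*M,.022,.072)),(0,0,255)),(sil(n,.5053,-.161,'L',.022),(0,255,0)),(proj(n,circ(.5053,-.161,.022,.042)),(255,0,0))]
    crop(img,*c,64,56,9,f"pics/{n}12.png",dr)
E
```

```text
now [0.4572 0.079  0.0198] jaw -89.9 tilt [ 0.0017 -0.      0.    ] t 18.88 F [-0.9 -0.   7.6] w 0.0508 j7 -2.22
0.002 -0.002 -0.000 -0.1002 0.0005 0.0007
```

View pics/top12.png

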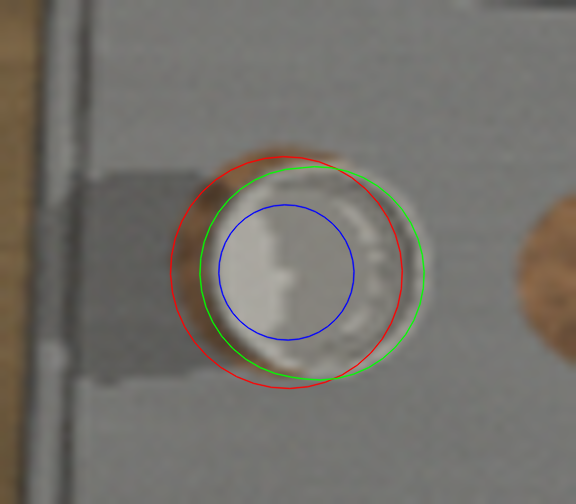

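View pics/side12.png

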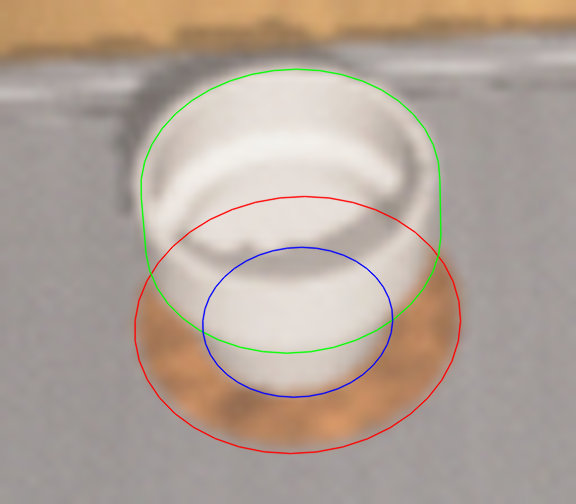

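Emit:
apply_moves:
  series: "0 0 0 -0.01 0 0 0;0 0 0 -0.04 0 0 0;0 0 0 -0.08 0 0 0;0 0 0 -0.12 0 0 0;0 0 0 -0.12 0 0 0;0 0 0 -0.12 0 0 0"
  force: 30

```text
clock: 19.68
tcp_pos: [0.4562, 0.0786, 0.1388]
orientation: [2.22, 0.001, -2.22]
contact_force: [0.4, 0.1, -0.9]
grip_width: 0.0506
```

```bash
python3 - <<'E'
from h import *
go([(.4983,-.2608,.13,-94)])
E
```

```text
now [0.4562 0.0786 0.1388] jaw -89.9 tilt [ 0.     -0.0004  0.    ] t 19.68 F [ 0.4  0.1 -0.9] w 0.0506 j7 -2.06
0.071 -0.000 -0.000 0.0089 0.3395 -0.0416
```

Emit:
apply_moves:
  series: "0 0 0 0 0.04 -0.005 0;0.02 0 0 0 0.09 -0.01 0;0.04 0 0 0 0.14 -0.017 0;0.07 0 0 0 0.19 -0.023 0;0.07 0 0 0 0.24 -0.03 0;0.07 0 0 0 0.29 -0.036 0;0.07 0 0 0 0.325 -0.04 0;0.07 0 0 0 0.34 -0.042 0;0.07 0 0 0.01 0.34 -0.042 0;0.07 0 0 0.03 0.34 -0.042 0;0.07 0 0 0.04 0.34 -0.042 0;0.07 0 0 0.04 0.34 -0.042 0"

```text
clock: 21.18
tcp_pos: [0.4986, -0.2592, 0.0978]
orientation: [-2.185, 0.071, 2.189]
contact_force: [-0.1, -0.7, -0.9]
grip_width: 0.0505
```

```bash
python3 - <<'E'
from h import *
go([(.4983,-.2608,.0415,-94)])
s=grab_frame("side")
crop(s,245,310,100,100,6,"pics/s13.png")
E
```

```text
now [ 0.4986 -0.2592  0.0978] jaw -93.8 tilt [-0.0021  0.0015  0.    ] t 21.18 F [-0.1 -0.7 -0.9] w 0.0505 j7 -1.44
0.004 0.002 0.001 0.0563 0.0017 0.0000
```

View pics/s13.png

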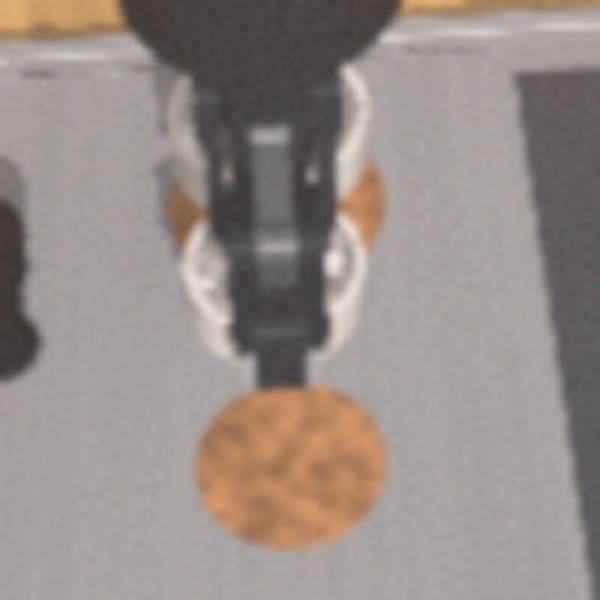

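```bash
python3 - <<'E'
from h import *
p=proj("side",[(.4983,-.2608,.022),(.4986,-.2592,.116),(.4936,-.2592,.116)]);print((p-[195,260]+.5)*6)
E
```

```text
[[290.48302151 468.13427392]
 [280.5832965  262.65393711]
 [262.88321577 264.85617956]]
```

Emit:
apply_moves:
  series: "0 0 0 0.02 0.0015 -0.001 0;0 0 0 0.04 0.0015 -0.001 0;0 0 0 0.049 0.0015 -0.001 0;0 0 0 0.053 0.0015 -0.001 0;0 0 0 0.055 0.0015 -0.001 0;0 0 0 0.056 0.0015 -0.001 0;0 0 0 0.0565 0.0015 -0.001 0;0 0 0 0.0565 0.0015 -0.001 0"

```text
clock: 22.22
tcp_pos: [0.5002, -0.2626, 0.0425]
orientation: [-2.187, 0.075, 2.186]
contact_force: [-0.5, 0.6, -0.3]
grip_width: 0.0503
```

```bash
python3 - <<'E'
from h import *
go([(.4983,-.2608,.0415,-94)])
s=grab_frame("side")
crop(s,245,310,100,100,6,"pics/s14.png")
E
```

```text
now [ 0.5002 -0.2626  0.0425] jaw -93.9 tilt [ 0.0004 -0.0002  0.    ] t 22.23 F [-0.5  0.6 -0.3] w 0.0503 j7 -1.48
0.001 -0.000 -0.000 0.0010 -0.0017 0.0020
```

View pics/s14.png

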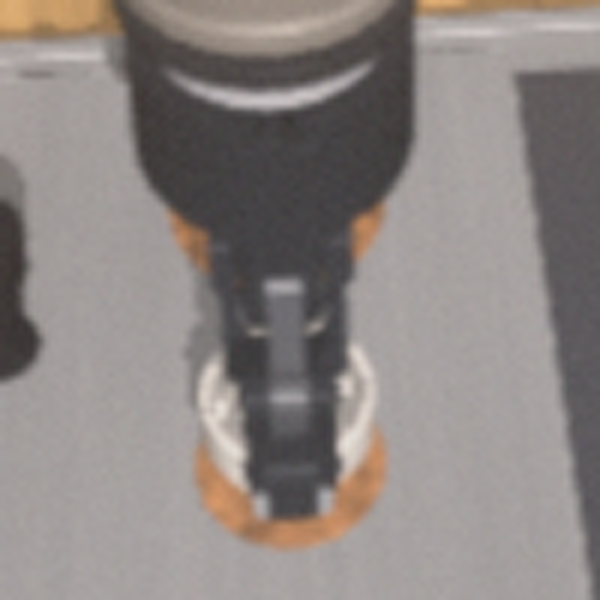

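Emit:
apply_moves:
  series: "0 0 0 0 -0.0015 0.001 0;0 0 0 0.001 -0.0015 0.001 0;0 0 0 0.001 -0.0015 0.001 0;0 0 0 0.001 -0.0015 0.001 0"

```text
clock: 22.78
tcp_pos: [0.4994, -0.2608, 0.042]
orientation: [-2.187, 0.075, 2.186]
contact_force: [-2.7, 2.2, 6.3]
grip_width: 0.0502
```

```bash
python3 - <<'E'
from h import *
go([(.4983,-.2608,.0415,-94)])
E
```

```text
now [ 0.4994 -0.2608  0.042 ] jaw -93.9 tilt [ 0.0004 -0.0001  0.    ] t 22.77 F [-2.7  2.2  6.3] w 0.0502 j7 -1.48
0.002 -0.000 -0.000 0.0005 0.0001 0.0011
```

Emit:
apply_moves:
  series: "0 0 0 0 0 0 0.8;0 0 0 0 0 0 0.8;0 0 0 0 0 0 0.8;0 0 0 -0.02 0 0 0.8;0 0 0 -0.06 0 0 0.8;0 0 0 -0.1 0 0 0.8;0 0 0 -0.1 0 0 0.8"

```text
clock: 23.65
tcp_pos: [0.5013, -0.2619, 0.1445]
orientation: [-2.194, 0.078, 2.181]
contact_force: [-0.2, -0.7, -0.7]
grip_width: 0.0685
```

```bash
python3 - <<'E'
from h import *
go([(.601,.1633,.17,-90)])
t=grab_frame("top");s=grab_frame("side")
crop(s,245,310,100,100,6,"pics/s15.png")
E
```

```text
now [ 0.5013 -0.2619  0.1445] jaw -93.9 tilt [ 0.0058 -0.0028  0.    ] t 23.65 F [-0.2 -0.7 -0.7] w 0.0685 j7 -1.42
-0.068 -0.006 -0.003 -0.0261 -0.4309 -0.0705
```

View pics/s15.png

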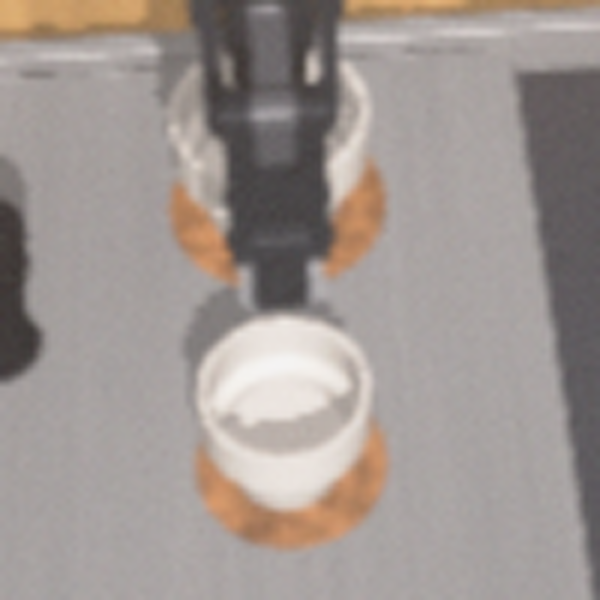

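Emit:
apply_moves:
  series: "0 0 0 -0.01 -0.04 -0.006 0.8;-0.03 0 0 -0.02 -0.09 -0.014 1;-0.07 0 0 -0.02 -0.14 -0.022 1;-0.07 0 0 -0.02 -0.19 -0.03 1;-0.07 0 0 -0.02 -0.24 -0.038 1;-0.07 0 0 -0.02 -0.29 -0.046 1;-0.07 0 0 -0.02 -0.34 -0.054 1;-0.07 0 0 -0.02 -0.39 -0.064 1;-0.07 0 0 0 -0.42 -0.069 1;-0.07 0 0 0.04 -0.431 -0.073 1;-0.07 0 0 0.04 -0.431 -0.073 1;-0.07 0 0 0.04 -0.431 -0.073 1"

```text
clock: 25.25
tcp_pos: [0.6012, 0.1632, 0.1012]
orientation: [2.22, 0.0, -2.222]
contact_force: [-0.4, -0.4, -1.0]
grip_width: 0.0853
```

```bash
python3 - <<'E'
from h import *
go([(.601,.1633,.019,-90)])
t=grab_frame("top");s=grab_frame("side"); np.save("s4.npy",s);np.save("t4.npy",t)
cv2.imwrite("pics/t16.png",cv2.resize(np.hstack([t[130:290,80:400],s[110:270,180:340]]),None,fx=1.6,fy=1.6,interpolation=cv2.INTER_CUBIC))
M=(.4983,-.2608)
for n,img,c in(("top",t,(388,215)),("side",s,(242,330))):
    dr=[(proj(n,circ(*M,.022,.058)),(0,0,255)),(sil(n,*M,'S',.022),(0,255,0)),(proj(n,circ(*M,.022,.031)),(255,0,0))]
    crop(img,*c,64,56,7,f"pics/{n}16.png",dr)
cv2.imwrite("pics/ts16.png",np.hstack([cv2.imread("pics/top16.png"),cv2.imread("pics/side16.png")])[:, :896])
E
python3 -c "
import cv2;i=cv2.imread('pics/ts16.png');cv2.imwrite('pics/ts16.png',cv2.resize(i,None,fx=.89,fy=.89))"
```

```text
now [0.6012 0.1632 0.1012] jaw -89.9 tilt [-0.0009 -0.0006  0.    ] t 25.25 F [-0.4 -0.4 -1. ] w 0.0853 j7 -2.18
0.001 0.001 -0.001 0.0822 -0.0001 0.0002
```

View pics/t16.png

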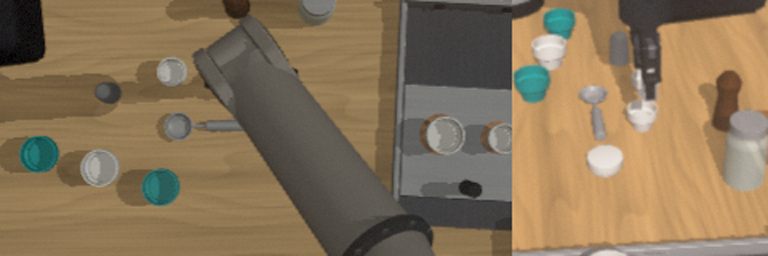

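View pics/ts16.png

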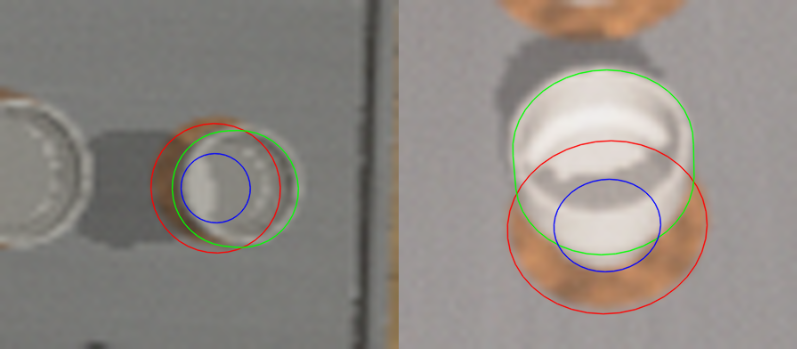

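```bash
python3 - <<'E'
from h import *
s=np.load("s4.npy");t=np.load("t4.npy")
print(crop(s,262,185,60,60,9,"pics/s17.png",[(sil("side",.601,.1633,'S'),(0,255,0)),(sil("side",.601,.188,'S'),(255,0,0))]))
E
```

```text
(232, 155)
```

View pics/s17.png

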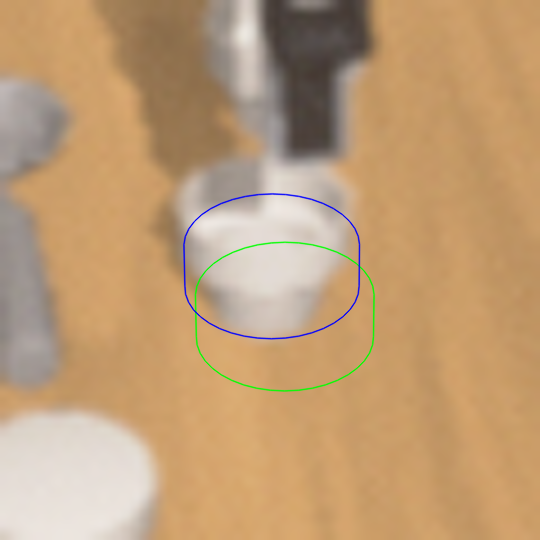

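```bash
python3 - <<'E'
from h import *
s=np.load("s4.npy");t=np.load("t4.npy")
x,f=collarfit(dict(side=s),.601,.205,'S',cams=("side",)); print(x,f)
crop(s,262,185,60,60,9,"pics/s18.png",[(sil("side",*x,'S'),(0,255,0)),(sil("side",.601,.207,'S'),(255,0,0)),(proj("side",circ(.601,.207,0,.031)),(255,0,0))])
E
```

```text
[0.60118274 0.20534674] -18.10779571533203
```

View pics/s18.png

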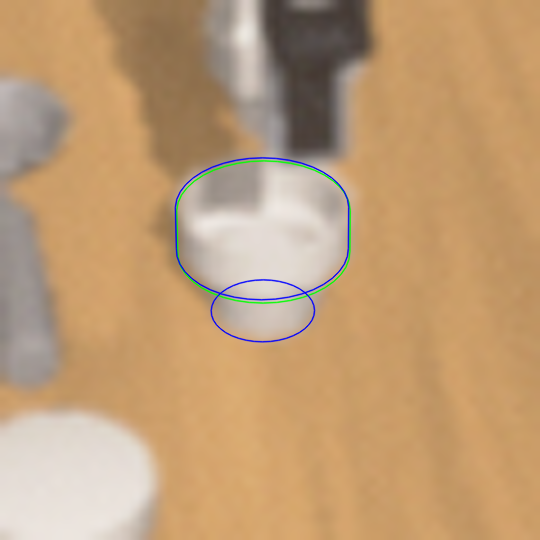

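Emit:
apply_moves:
  series: "0 0 0 0 -0.03 -0.001 1;0 0 0 0 -0.041 -0.001 1;0 0 0 0.02 -0.041 -0.001 1;0 0 0 0.02 -0.041 -0.001 1;0 0 0 0.02 -0.041 -0.001 1"

```text
clock: 25.98
tcp_pos: [0.6022, 0.2037, 0.0807]
orientation: [2.22, -0.001, -2.222]
contact_force: [0.9, 0.0, 0.8]
grip_width: 0.0852
```

```bash
python3 - <<'E'
from h import *
go([(.6024,.2045,.019,-90)])
s=grab_frame("side")
crop(s,262,180,80,70,8,"pics/s19.png")
E
```

```text
now [0.6022 0.2037 0.0807] jaw -90.0 tilt [-0.0009 -0.0011  0.    ] t 25.98 F [0.9 0.  0.8] w 0.0852 j7 -2.25
0.000 0.001 -0.001 0.0617 -0.0009 -0.0003
```

View pics/s19.png

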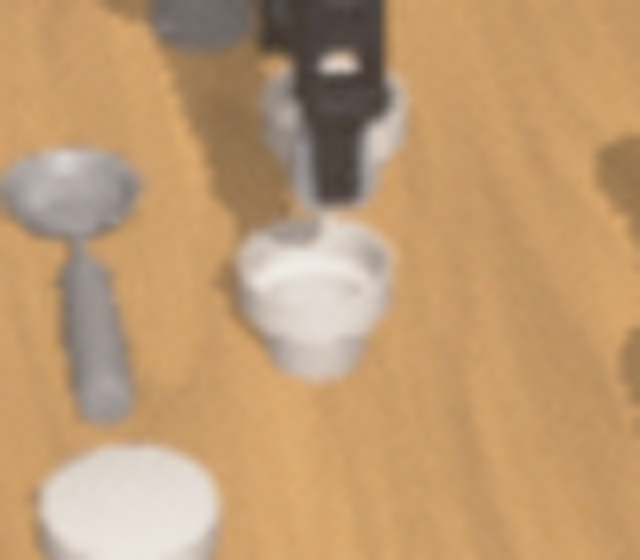

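```bash
python3 - <<'E'
from h import *
for p in[(.602,.161,.093),(.602,.161,.085),(.6024,.2045,.038),(.6024,.2045,.0),(.6245,.3043,.038)]: print(p,((proj("side",[p])[0]-[222,145]+.5)*8).round())
s=grab_frame("side")
x,f=collarfit(dict(side=s),.602,.2045,'S',cams=("side",)); print(x,f)
E
```

```text
(0.602, 0.161, 0.093) [336. 204.]
(0.602, 0.161, 0.085) [336. 225.]
(0.6024, 0.2045, 0.038) [318. 268.]
(0.6024, 0.2045, 0.0) [318. 360.]
(0.6245, 0.3043, 0.038) [337. 100.]
[0.60160022 0.20589568] -20.367725372314453
```

Emit:
apply_moves:
  series: "0 0 0 0.03 -0.001 0 1;0 0 0 0.05 -0.001 0 1;0 0 0 0.062 -0.001 0 1;0 0 0 0.062 -0.001 0 1;0 0 0 0.062 -0.001 0 0;0 0 0 0.062 -0.001 0 0;0 0 0 0.062 -0.001 0 0;0 0 0 0.062 -0.001 0 0;0 0 0 0.062 -0.001 0 0;0 0 0 0.062 -0.001 0 0"
  force: 30

```text
clock: 27.32
tcp_pos: [0.603, 0.2064, 0.0206]
orientation: [2.223, 0.002, -2.219]
contact_force: [-1.4, 0.0, 5.0]
grip_width: 0.0507
```

Emit:
apply_moves:
  series: "0 0 0 -0.01 0 0 0;0 0 0 -0.04 0 0 0;0 0 0 -0.08 0 0 0;0 0 0 -0.12 0 0 0;0 0 0 -0.14 0 0 0;0 0 0 -0.14 0 0 0;0 0 0 -0.14 0 0 0"

```text
clock: 28.2
tcp_pos: [0.6013, 0.2055, 0.1576]
orientation: [2.217, 0.001, -2.223]
contact_force: [-0.7, 0.4, -1.3]
grip_width: 0.0512
```

```bash
python3 - <<'E'
from h import *
go([(.4983,-.2608,.16,-94)])
s=grab_frame("side")
crop(s,270,160,100,90,6,"pics/s20.png")
E
```

```text
now [0.6013 0.2055 0.1576] jaw -89.9 tilt [-0.0024 -0.0012  0.    ] t 28.2 F [-0.7  0.4 -1.3] w 0.0512 j7 -2.21
0.072 0.002 -0.001 -0.0016 0.4661 0.1039
```

View pics/s20.png

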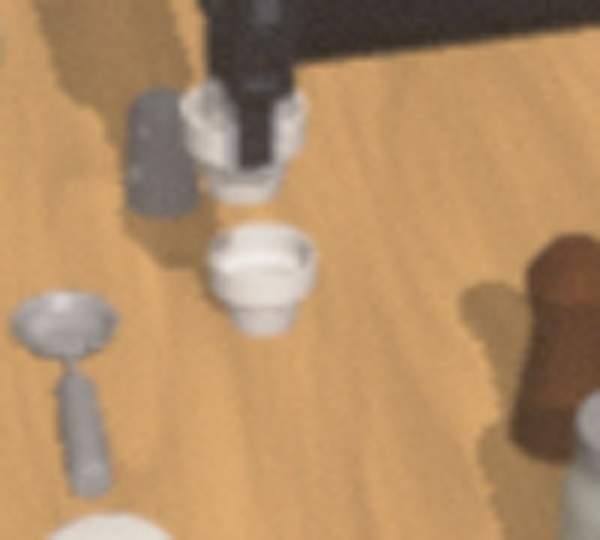

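Emit:
apply_moves:
  series: "0 0 0 0 0.03 0.008 0;0.02 0 0 0 0.08 0.018 0;0.04 0 0 0 0.13 0.03 0;0.07 0 0 0 0.18 0.04 0;0.07 0 0 0 0.23 0.05 0;0.07 0 0 0 0.28 0.062 0;0.07 0 0 0 0.33 0.074 0;0.07 0 0 0 0.38 0.085 0;0.07 0 0 0 0.43 0.096 0;0.07 0 0 0 0.46 0.103 0;0.07 0 0 0 0.4665 0.1045 0;0.07 0 0 0 0.4665 0.1045 0"

```text
clock: 29.75
tcp_pos: [0.4984, -0.2597, 0.1584]
orientation: [-2.185, 0.073, 2.188]
contact_force: [0.5, 0.7, -1.7]
grip_width: 0.0509
```

Emit:
apply_moves:
  series: "0 0 0 0 0 0 0;0 0 0 0.03 0 0 0;0 0 0 0.05 0 0 0;0 0 0 0.06 0 0 0;0 0 0 0.06 0 0 0;0 0 0 0.06 0 0 0"

```text
clock: 30.5
tcp_pos: [0.4994, -0.2605, 0.1001]
orientation: [-2.189, 0.075, 2.186]
contact_force: [-0.1, 0.6, -0.8]
grip_width: 0.0512
```

```bash
python3 - <<'E'
from h import *
go([(.4983,-.2610,.0575,-94)])
s=grab_frame("side")
crop(s,245,310,100,100,6,"pics/s21.png")
E
```

```text
now [ 0.4994 -0.2605  0.1001] jaw -93.9 tilt [ 0.0013 -0.0005  0.    ] t 30.5 F [-0.1  0.6 -0.8] w 0.0512 j7 -1.45
0.002 -0.001 -0.000 0.0426 0.0006 0.0011
```

View pics/s21.png

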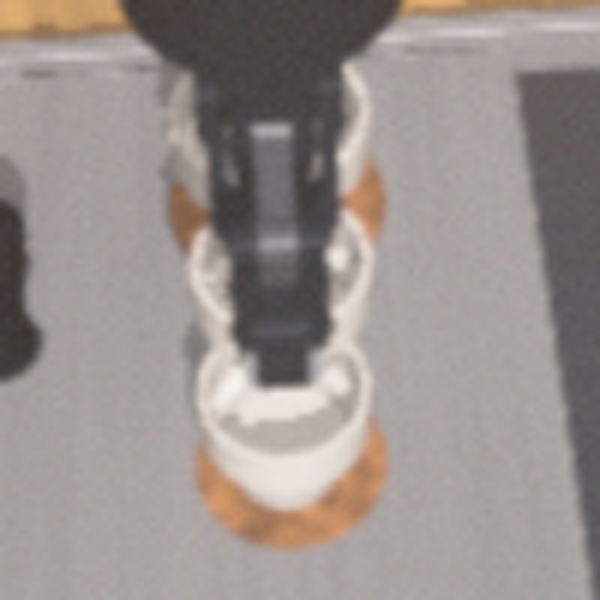

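Emit:
apply_moves:
  series: "0 0 0 0.015 0 0.001 0;0 0 0 0.025 0 0.001 0;0 0 0 0.032 0 0.001 0;0 0 0 0.036 0 0.001 0;0 0 0 0.039 0 0.001 0;0 0 0 0.0405 0 0.001 0;0 0 0 0.042 0 0.001 0;0 0 0 0.043 0 0.001 0;0 0 0 0.043 0 0.001 0"

```text
clock: 31.68
tcp_pos: [0.4984, -0.2607, 0.0575]
orientation: [-2.189, 0.075, 2.185]
contact_force: [-2.5, 1.4, 7.4]
grip_width: 0.0511
```

```bash
python3 - <<'E'
from h import *
go([(.4983,-.2610,.0575,-94)])
s=grab_frame("side")
crop(s,245,310,100,100,6,"pics/s22.png")
E
```

```text
now [ 0.4984 -0.2607  0.0575] jaw -93.9 tilt [ 0.0014 -0.0007  0.    ] t 31.68 F [-2.5  1.4  7.4] w 0.0511 j7 -1.47
0.002 -0.001 -0.001 -0.0000 0.0003 0.0000
```

View pics/s22.png

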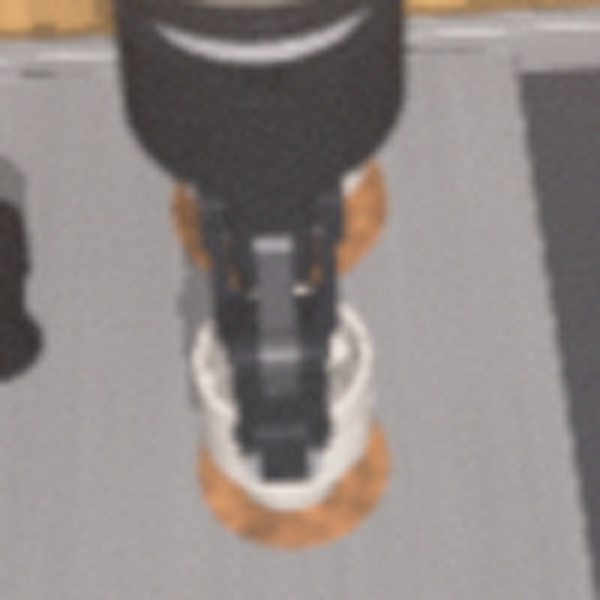

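Emit:
apply_moves:
  series: "0 0 0 0 0 0 0.8;0 0 0 0 0 0 0.8;0 0 0 0 0 0 0.8;0 0 0 -0.02 0 0 0.8;0 0 0 -0.06 0 0 0.8;0 0 0 -0.1 0 0 0.8;0 0 0 -0.1 0 0 0.8"

```text
clock: 32.6
tcp_pos: [0.4997, -0.2614, 0.1595]
orientation: [-2.194, 0.078, 2.181]
contact_force: [0.1, -0.3, -1.0]
grip_width: 0.0685
```

```bash
python3 - <<'E'
from h import *
go([(.6245,.3043,.16,-90)])
t=grab_frame("top");s=grab_frame("side")
crop(s,245,310,100,100,6,"pics/s23.png",)
cv2.imwrite("pics/s23b.png",cv2.resize(s[100:280,180:340],None,fx=3.3,fy=3.3,interpolation=cv2.INTER_CUBIC))
for c in(("top",),("side",),("top","side")): print(collarfit(dict(top=t,side=s),.6245,.3043,'S',cams=c))
for c in(("top",),("side",),("top","side")): print(collarfit(dict(top=t,side=s),.4601,.429,'L',cams=c))
E
```

```text
now [ 0.4997 -0.2614  0.1595] jaw -93.9 tilt [ 0.0057 -0.0027  0.    ] t 32.6 F [ 0.1 -0.3 -1. ] w 0.0685 j7 -1.41
-0.068 -0.006 -0.003 -0.0013 -0.5729 -0.0858
(array([0.62518335, 0.3043122 ]), np.float64(-28.71204376220703))
(array([0.62484375, 0.30194062]), np.float64(-13.486767768859863))
(array([0.62507085, 0.30410924]), np.float64(-42.09711837768555))
(array([0.46068957, 0.42836863]), np.float64(-24.746435165405273))
(array([0.45850238, 0.40653177]), np.float64(-8.479557037353516))
(array([0.46025235, 0.42791273]), np.float64(-28.991064071655273))
```

View pics/s23.png

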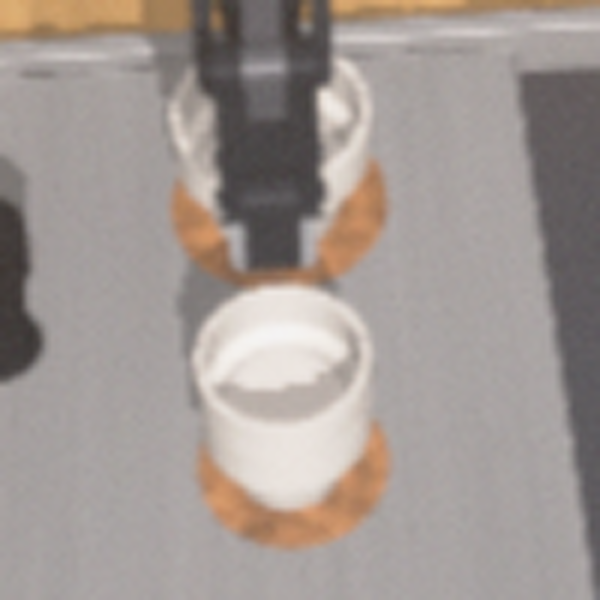

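View pics/s23b.png

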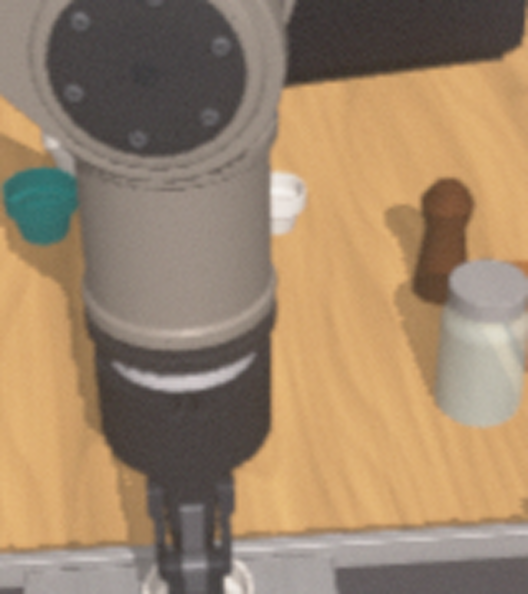

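Emit:
apply_moves:
  series: "0 0 0 0 -0.04 -0.006 0.8;-0.03 0 0 0 -0.09 -0.014 1;-0.07 0 0 0 -0.145 -0.022 1;-0.07 0 0 0 -0.2 -0.03 1;-0.07 0 0 0 -0.255 -0.038 1;-0.07 0 0 0 -0.31 -0.046 1;-0.07 0 0 0 -0.365 -0.055 1;-0.07 0 0 0 -0.42 -0.064 1;-0.07 0 0 0 -0.475 -0.073 1;-0.07 0 0 0 -0.53 -0.081 1;-0.07 0 0 0 -0.56 -0.087 1;-0.07 0 0 0 -0.573 -0.088 1"

```text
clock: 34.2
tcp_pos: [0.6233, 0.307, 0.1542]
orientation: [2.216, 0.004, -2.222]
contact_force: [-0.3, 0.0, -0.0]
grip_width: 0.0855
```

Emit:
apply_moves:
  series: "0 0 0 0 0 0 1;0 0 0 0.03 0 0 1;0 0 0 0.06 0 0 1;0 0 0 0.06 0 0 1;0 0 0 0.06 0 0 1"

```text
clock: 34.83
tcp_pos: [0.6252, 0.3041, 0.0974]
orientation: [2.223, 0.0, -2.22]
contact_force: [0.1, 0.5, 0.1]
grip_width: 0.0854
```

```bash
python3 - <<'E'
from h import *
go([(.6245,.3043,.019,-90)])
t=grab_frame("top");s=grab_frame("side"); np.save("s5.npy",s);np.save("t5.npy",t)
print(collarfit(dict(side=s),.6245,.3043,'S',cams=("side",)))
cv2.imwrite("pics/s24.png",cv2.resize(np.hstack([t[110:250,60:260],s[90:230,190:330]]),None,fx=2.3,fy=2.3,interpolation=cv2.INTER_CUBIC))
E
```

```text
now [0.6252 0.3041 0.0974] jaw -90.0 tilt [0.0011 0.     0.    ] t 34.83 F [0.1 0.5 0.1] w 0.0854 j7 -2.36
0.000 -0.001 0.000 0.0784 -0.0002 0.0008
(array([0.62326635, 0.30528076]), np.float64(-20.41199493408203))
```

View pics/s24.png

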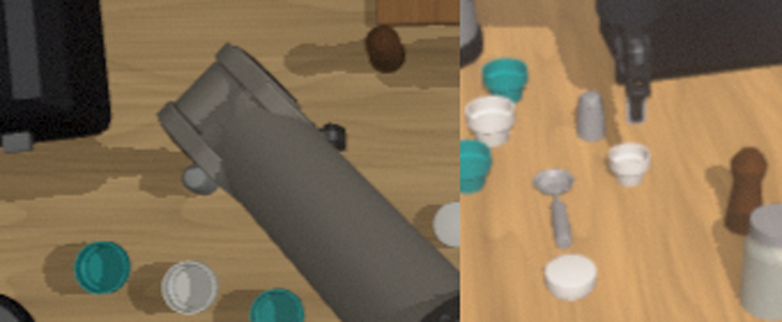

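Emit:
apply_moves:
  series: "0 0 0 0.03 0 0.0005 1;0 0 0 0.055 0 0.0005 1;0 0 0 0.07 0 0.0005 1;0 0 0 0.078 0 0.0005 1;0 0 0 0.078 0 0.0005 1;0 0 0 0.078 0 0.0005 0;0 0 0 0.078 0 0.0005 0;0 0 0 0.078 0 0.0005 0;0 0 0 0.078 0 0.0005 0;0 0 0 0.078 0 0.0005 0;0 0 0 0.078 0 0.0005 0"
  force: 30

```text
clock: 36.3
tcp_pos: [0.6247, 0.3055, 0.0196]
orientation: [2.223, 0.003, -2.219]
contact_force: [0.3, 0.2, 6.3]
grip_width: 0.051
```

Emit:
apply_moves:
  series: "0 0 0 -0.01 0 0 0;0 0 0 -0.04 0 0 0;0 0 0 -0.08 0 0 0;0 0 0 -0.12 0 0 0;0 0 0 -0.16 0 0 0;0 0 0 -0.16 0 0 0;0 0 0 -0.16 0 0 0"

```text
clock: 37.17
tcp_pos: [0.6235, 0.3047, 0.1779]
orientation: [2.22, 0.001, -2.221]
contact_force: [-0.2, -0.9, -1.4]
grip_width: 0.0506
```

```bash
python3 - <<'E'
from h import *
go([(.4983,-.2610,.18,-94)])
s=grab_frame("side")
cv2.imwrite("pics/s25.png",cv2.resize(s[90:230,190:330],None,fx=3.5,fy=3.5,interpolation=cv2.INTER_CUBIC))
E
```

```text
now [0.6235 0.3047 0.1779] jaw -89.9 tilt [-0.0006 -0.0006  0.    ] t 37.17 F [-0.2 -0.9 -1.4] w 0.0506 j7 -2.32
0.072 0.001 -0.001 -0.0016 0.5655 0.1262
```

View pics/s25.png

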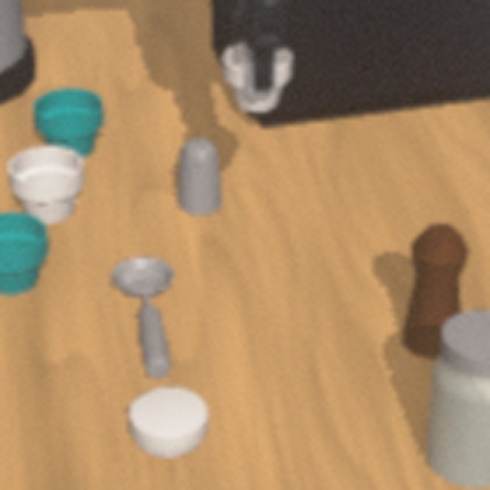

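Emit:
apply_moves:
  series: "0 0 0 0 0.03 0.007 0;0.02 0 0 0 0.08 0.018 0;0.04 0 0 0 0.135 0.03 0;0.07 0 0 0 0.19 0.042 0;0.07 0 0 0 0.245 0.054 0;0.07 0 0 0 0.3 0.066 0;0.07 0 0 0 0.355 0.079 0;0.07 0 0 0 0.41 0.091 0;0.07 0 0 0 0.465 0.104 0;0.07 0 0 0 0.52 0.116 0;0.07 0 0 0 0.555 0.124 0;0.07 0 0 0 0.5655 0.126 0"

```text
clock: 38.72
tcp_pos: [0.4969, -0.2632, 0.1769]
orientation: [-2.181, 0.079, 2.187]
contact_force: [-0.0, 0.5, -1.2]
grip_width: 0.0509
```

Emit:
apply_moves:
  series: "0 0 0 0 0 0 0;0 0 0 0 0 0 0;0 0 0 0.03 0 0 0;0 0 0 0.06 0 0 0;0 0 0 0.06 0 0 0;0 0 0 0.06 0 0 0;0 0 0 0.06 0 0 0"

```text
clock: 39.6
tcp_pos: [0.5001, -0.2606, 0.1197]
orientation: [-2.19, 0.075, 2.185]
contact_force: [-0.8, -0.4, -1.9]
grip_width: 0.0509
```

```bash
python3 - <<'E'
from h import *
go([(.4983,-.2610,.072,-94)])
s=grab_frame("side")
crop(s,245,310,100,100,6,"pics/s26.png")
E
```

```text
now [ 0.5001 -0.2606  0.1197] jaw -93.9 tilt [ 0.0022 -0.0009  0.    ] t 39.6 F [-0.8 -0.4 -1.9] w 0.0509 j7 -1.43
0.002 -0.002 -0.001 0.0477 0.0005 0.0018
```

View pics/s26.png

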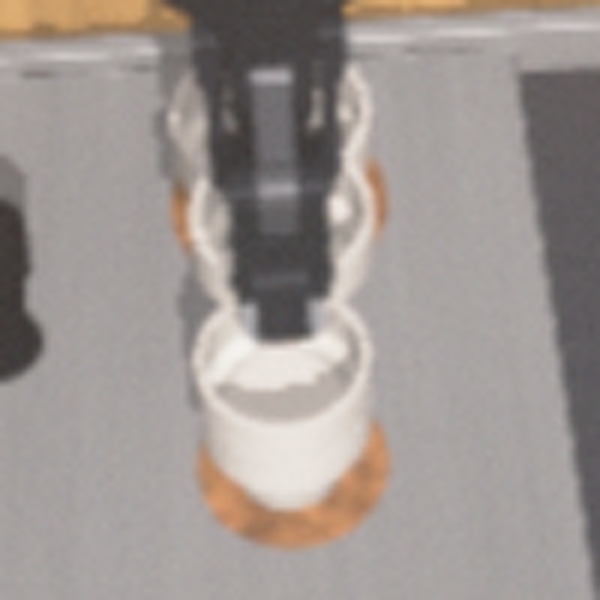

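Emit:
apply_moves:
  series: "0 0 0 0.02 0 0.001 0;0 0 0 0.03 0 0.001 0;0 0 0 0.037 0 0.001 0;0 0 0 0.041 0 0.001 0;0 0 0 0.044 0 0.001 0;0 0 0 0.0455 0 0.001 0;0 0 0 0.047 0 0.001 0;0 0 0 0.0475 0 0.001 0;0 0 0 0.0475 0 0.001 0"

```text
clock: 40.78
tcp_pos: [0.4983, -0.2606, 0.0715]
orientation: [-2.188, 0.075, 2.186]
contact_force: [-1.5, 0.1, 5.2]
grip_width: 0.0505
```

```bash
python3 - <<'E'
from h import *
go([(.4983,-.2610,.072,-94)])
E
```

```text
now [ 0.4983 -0.2606  0.0715] jaw -93.9 tilt [ 0.0007 -0.0004  0.    ] t 40.77 F [-1.5  0.1  5.2] w 0.0505 j7 -1.46
0.002 -0.001 -0.000 -0.0005 0.0004 -0.0000
```

Emit:
apply_moves:
  series: "0 0 0 0 0 0 0.8;0 0 0 0 0 0 0.8;0 0 0 0 0 0 0.8;0 0 0 -0.02 0 0 0.8;0 0 0 -0.06 0 0 0.8;0 0 0 -0.1 0 0 0.8;0 0 0 -0.1 0 0 0.8;0 0 0 -0.1 0 0 0.8"

```text
clock: 41.78
tcp_pos: [0.4975, -0.2605, 0.1703]
orientation: [-2.186, 0.075, 2.187]
contact_force: [0.6, 0.4, -0.7]
grip_width: 0.0687
```

```bash
python3 - <<'E'
from h import *
go([(.53,.1,.17,-50),(.4601,.4285,.17,-10)])
t=grab_frame("top");s=grab_frame("side")
crop(s,245,310,100,100,6,"pics/s27.png",)
for c in(("top",),("side",),("top","side")): print(collarfit(dict(top=t,side=s),.4601,.429,'L',cams=c))
E
```

```text
now [ 0.4975 -0.2605  0.1703] jaw -93.9 tilt [-0.0007  0.0001  0.    ] t 41.77 F [ 0.6  0.4 -0.7] w 0.0687 j7 -1.4
-0.766 0.001 0.000 0.0003 -0.3618 -0.0078
-1.465 0.000 0.001 0.0004 -0.6848 0.0843
(array([0.46074416, 0.42851684]), np.float64(-24.72765350341797))
(array([0.45703361, 0.42417305]), np.float64(-9.357129096984863))
(array([0.45998546, 0.42868684]), np.float64(-31.596500396728516))
```

View pics/s27.png

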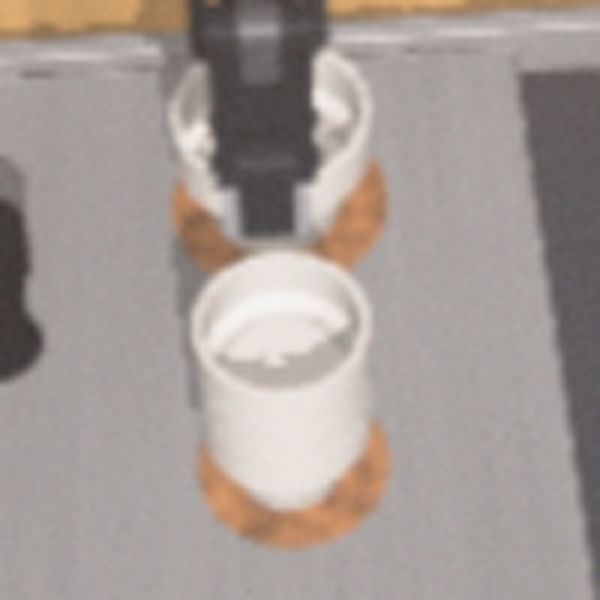

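Emit:
apply_moves:
  series: "-0.05 0 0 0 -0.04 0 0.8;-0.2 0 0 0 -0.09 0 0.8;-0.35 0 0 0 -0.145 0.005 1;-0.5 0 0 0 -0.2 0.01 1;-0.65 0 0 0 -0.255 0.015 1;-0.8 0 0 0 -0.31 0.025 1;-0.95 0 0 0 -0.365 0.03 1;-1.1 0 0 0 -0.42 0.04 1;-1.2 0 0 0 -0.475 0.05 1;-1.3 0 0 0 -0.53 0.06 1;-1.4 0 0 0 -0.585 0.07 1;-1.465 0 0 0 -0.64 0.08 1"

```text
clock: 43.38
tcp_pos: [0.4611, 0.3846, 0.1694]
orientation: [1.333, 1.123, -1.337]
contact_force: [0.6, 0.4, 0.8]
grip_width: 0.0853
```

```bash
python3 - <<'E'
from h import *
go([(.4602,.4285,.08,-10)])
E
```

```text
now [0.4611 0.3846 0.1694] jaw -9.8 tilt [-0.0017 -0.0012  0.    ] t 43.38 F [0.6 0.4 0.8] w 0.0853 j7 -1.34
0.003 0.001 0.001 0.0894 -0.0083 -0.0432
```

Emit:
apply_moves:
  series: "0 0 0 0 -0.008 -0.03 1;0 0 0 0.03 -0.008 -0.044 1;0 0 0 0.06 -0.008 -0.044 1;0 0 0 0.07 -0.008 -0.044 1;0 0 0 0.07 -0.008 -0.044 1;0 0 0 0.07 -0.008 -0.044 1"

```text
clock: 44.12
tcp_pos: [0.462, 0.4286, 0.1019]
orientation: [1.338, 1.122, -1.335]
contact_force: [0.2, -0.4, 0.1]
grip_width: 0.0853
```

```bash
python3 - <<'E'
from h import *
go([(.4602,.4285,.021,-10)])
s=grab_frame("side");t=grab_frame("top")
crop(s,205,145,90,80,6,"pics/s28.png",[(sil("side",.459,.4295,'L'),(0,255,0))])
cv2.imwrite("pics/t28.png",cv2.resize(t[180:280,70:220],None,fx=4,fy=4,interpolation=cv2.INTER_CUBIC))
E
```

```text
now [0.462  0.4286 0.1019] jaw -10.0 tilt [0.001  0.0012 0.    ] t 44.12 F [ 0.2 -0.4  0.1] w 0.0853 j7 -1.44
0.000 -0.001 -0.001 0.0808 -0.0018 0.0005
```

View pics/s28.png

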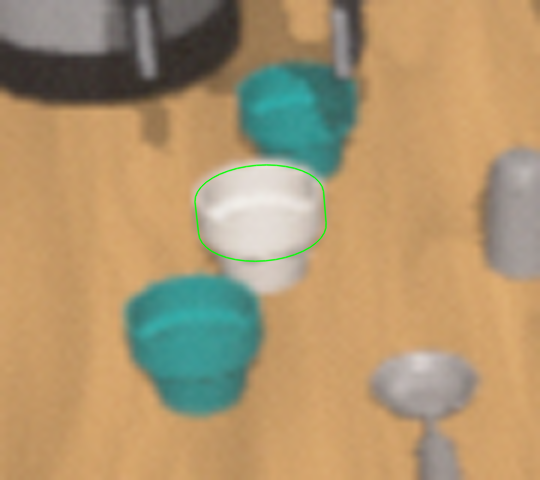

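View pics/t28.png

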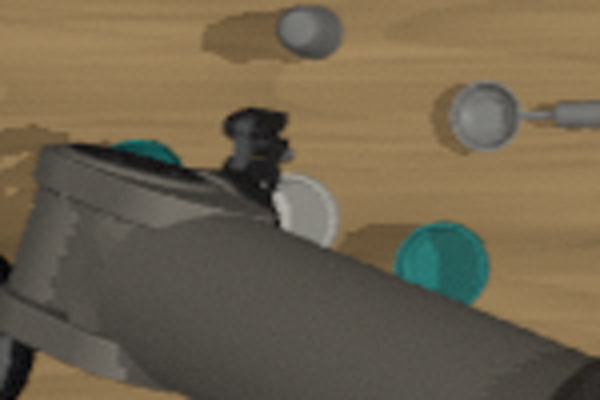

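Emit:
apply_moves:
  series: "0 0 0 0.03 -0.0015 -0.0005 1;0 0 0 0.055 -0.0015 -0.0005 1;0 0 0 0.072 -0.0015 -0.0005 1;0 0 0 0.081 -0.0015 -0.0005 1;0 0 0 0.081 -0.0015 -0.0005 1;0 0 0 0.081 -0.0015 -0.0005 0;0 0 0 0.081 -0.0015 -0.0005 0;0 0 0 0.081 -0.0015 -0.0005 0;0 0 0 0.081 -0.0015 -0.0005 0;0 0 0 0.081 -0.0015 -0.0005 0;0 0 0 0.081 -0.0015 -0.0005 0"
  force: 30

```text
clock: 45.6
tcp_pos: [0.4606, 0.4297, 0.0211]
orientation: [1.338, 1.122, -1.335]
contact_force: [-0.1, -2.2, 5.3]
grip_width: 0.0639
```

Emit:
apply_moves:
  series: "0 0 0 -0.01 0 0 0;0 0 0 -0.04 0 0 0;0 0 0 -0.08 0 0 0;0 0 0 -0.12 0 0 0;0 0 0 -0.16 0 0 0;0 0 0 -0.16 0 0 0;0 0 0 -0.16 0 0 0"

```text
clock: 46.48
tcp_pos: [0.4599, 0.4281, 0.1792]
orientation: [1.335, 1.121, -1.337]
contact_force: [-0.6, 0.2, -3.6]
grip_width: 0.0641
```

```bash
python3 - <<'E'
from h import *
go([(.5039,-.1613,.18,-4)])
s=grab_frame("side")
crop(s,215,135,120,100,6,"pics/s29.png")
E
```

```text
now [0.4599 0.4281 0.1792] jaw -10.0 tilt [-0.0004 -0.0012  0.    ] t 46.48 F [-0.6  0.2 -3.6] w 0.0641 j7 -1.39
-0.104 0.001 0.000 -0.0001 0.1455 0.5729
```

View pics/s29.png

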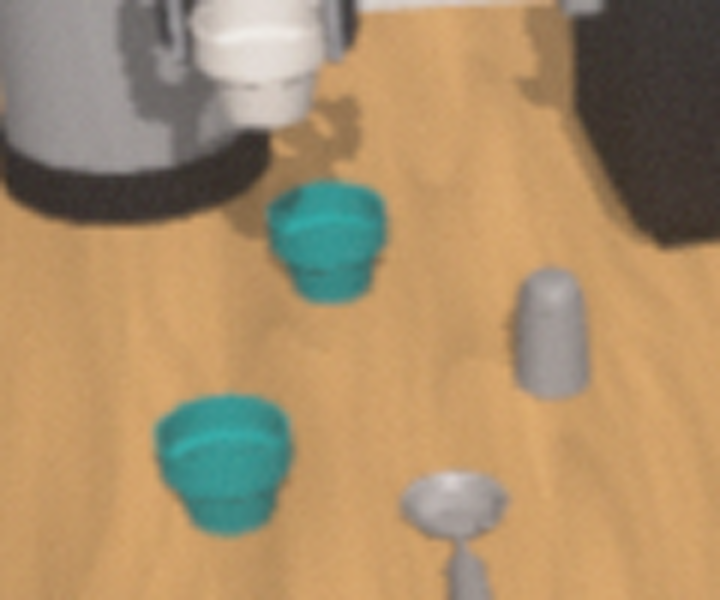

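Emit:
apply_moves:
  series: "0 0 0 0 0.01 0.03 0;0 0 0 0 0.022 0.085 0;-0.03 0 0 0 0.036 0.14 0;-0.06 0 0 0 0.05 0.195 0;-0.1 0 0 0 0.064 0.25 0;-0.1 0 0 0 0.078 0.305 0;-0.1 0 0 0 0.092 0.36 0;-0.1 0 0 0 0.106 0.415 0;-0.1 0 0 0 0.12 0.47 0;-0.1 0 0 0 0.133 0.525 0;-0.1 0 0 0 0.143 0.56 0;-0.1 0 0 0 0.1455 0.573 0"

```text
clock: 48.02
tcp_pos: [0.5031, -0.1633, 0.1783]
orientation: [1.266, 1.174, -1.268]
contact_force: [-0.5, 0.7, -2.3]
grip_width: 0.064
```

Emit:
apply_moves:
  series: "0 0 0 0 0 0 0;0 0 0 0 0 0 0;0 0 0 0.03 0 0 0;0 0 0 0.06 0 0 0;0 0 0 0.07 0 0 0;0 0 0 0.07 0 0 0;0 0 0 0.07 0 0 0"

```text
clock: 48.9
tcp_pos: [0.5052, -0.1603, 0.1109]
orientation: [1.264, 1.172, -1.262]
contact_force: [-0.4, 0.1, -1.0]
grip_width: 0.0639
```

```bash
python3 - <<'E'
from h import *
go([(.5045,-.1613,.061,-4)])
s=grab_frame("side")
crop(s,245,290,120,100,6,"pics/s30.png")
E
```

```text
now [ 0.5052 -0.1603  0.1109] jaw -4.2 tilt [ 0.0019 -0.0004  0.    ] t 48.9 F [-0.4  0.1 -1. ] w 0.0639 j7 -0.26
-0.004 0.000 -0.002 0.0499 -0.0007 0.0010
```

View pics/s30.png

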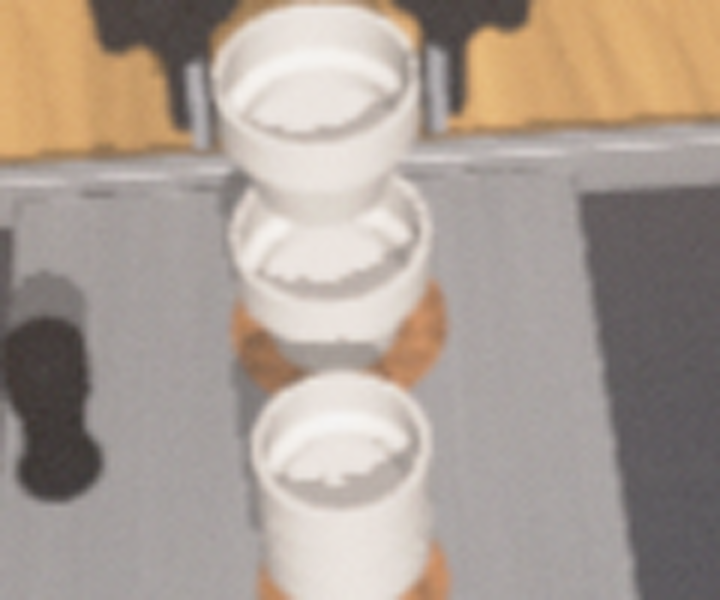

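```bash
python3 - <<'E'
from h import *
p=proj("side",[(.5052,-.1603,.136),(.5042,-.1613,.068)]);print((p-[185,240]+.5)*6)
print(collarfit(dict(side=grab_frame("side")),.505,-.161,'L',z0=.022,cams=("side",)))
E
```

```text
[[322.95067863  80.76254569]
 [328.02506771 234.46141236]]
(array([ 0.5041248, -0.17294  ]), np.float64(-6.030663967132568))
```

Emit:
apply_moves:
  series: "0 0 0 0.01 0.0022 0.0005 0;0 0 0 0.02 0.0022 0.0005 0;0 0 0 0.03 0.0022 0.0005 0;0 0 0 0.037 0.0022 0.0005 0;0 0 0 0.037 0.0022 0.0005 0"

```text
clock: 49.62
tcp_pos: [0.5059, -0.1612, 0.072]
orientation: [1.263, 1.175, -1.264]
contact_force: [0.0, 0.3, -2.5]
grip_width: 0.064
```

```bash
python3 - <<'E'
from h import *
go([(.5045,-.1613,.061,-4)])
s=grab_frame("side")
crop(s,245,290,120,100,6,"pics/s31.png")
E
```

```text
now [ 0.5059 -0.1612  0.072 ] jaw -4.2 tilt [-0.0013  0.0005  0.    ] t 49.62 F [ 0.   0.3 -2.5] w 0.064 j7 -0.3
-0.004 -0.000 0.001 0.0111 -0.0014 0.0003
```

View pics/s31.png

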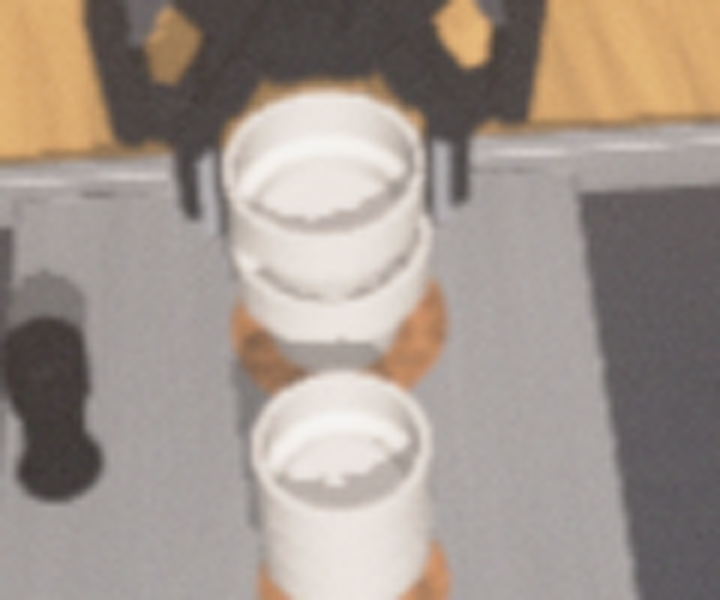

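Emit:
apply_moves:
  series: "0 0 0 0.003 0.0007 0 0;0 0 0 0.006 0.0007 0 0;0 0 0 0.008 0.0007 0 0;0 0 0 0.0095 0.0007 0 0;0 0 0 0.011 0.0007 0 0;0 0 0 0.0115 0.0007 0 0;0 0 0 0.0115 0.0007 0 0"

```text
clock: 50.55
tcp_pos: [0.5072, -0.1613, 0.0616]
orientation: [1.263, 1.173, -1.263]
contact_force: [-1.5, 0.8, 1.3]
grip_width: 0.0638
```

```bash
python3 - <<'E'
from h import *
go([(.5045,-.1613,.061,-4)])
s=grab_frame("side")
crop(s,245,290,120,100,6,"pics/s32.png")
E
```

```text
now [ 0.5072 -0.1613  0.0616] jaw -4.2 tilt [ 0.0002 -0.0002  0.    ] t 50.55 F [-1.5  0.8  1.3] w 0.0638 j7 -0.31
-0.004 0.000 -0.000 0.0006 -0.0027 0.0002
```

View pics/s32.png

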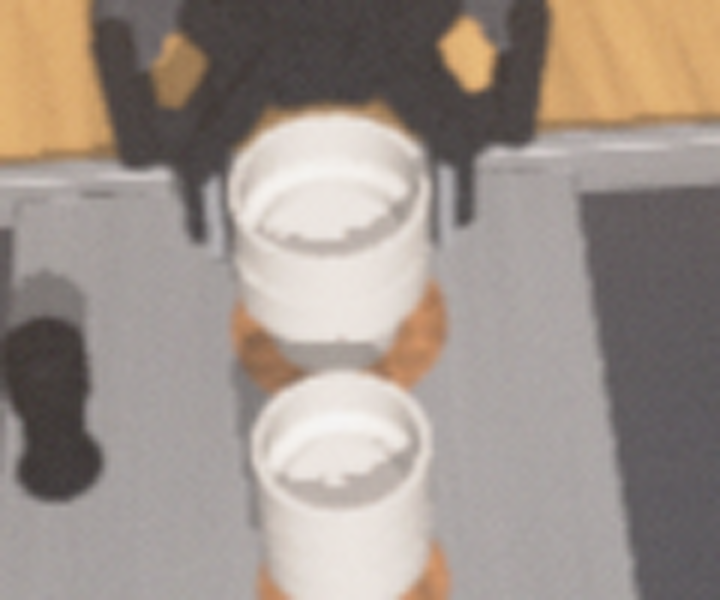

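Emit:
apply_moves:
  series: "0 0 0 0.001 0 0 0;0 0 0 0.001 0 0 0;0 0 0 0.001 0 0 1;0 0 0 0.001 0 0 1;0 0 0 0.001 0 0 1;0 0 0 -0.02 0 0 1;0 0 0 -0.06 0 0 1;0 0 0 -0.1 0 0 1;0 0 0 -0.1 0 0 1;0 0 0 -0.1 0 0 1"

```text
clock: 51.85
tcp_pos: [0.5066, -0.1615, 0.1608]
orientation: [1.263, 1.174, -1.264]
contact_force: [-0.8, -0.2, -0.4]
grip_width: 0.0857
```

```bash
python3 - <<'E'
from h import *
go([(.412,-.2046,.16,-94)])
s=grab_frame("side");t=grab_frame("top")
crop(s,245,290,120,100,6,"pics/s33.png")
cv2.imwrite("pics/t33.png",cv2.resize(t,(800,600),interpolation=cv2.INTER_CUBIC))
E
```

```text
now [ 0.5066 -0.1615  0.1608] jaw -4.3 tilt [-0.0006 -0.0002  0.    ] t 51.85 F [-0.8 -0.2 -0.4] w 0.0857 j7 -0.2
1.566 0.001 0.000 0.0009 -0.0911 0.0500
```

View pics/s33.png

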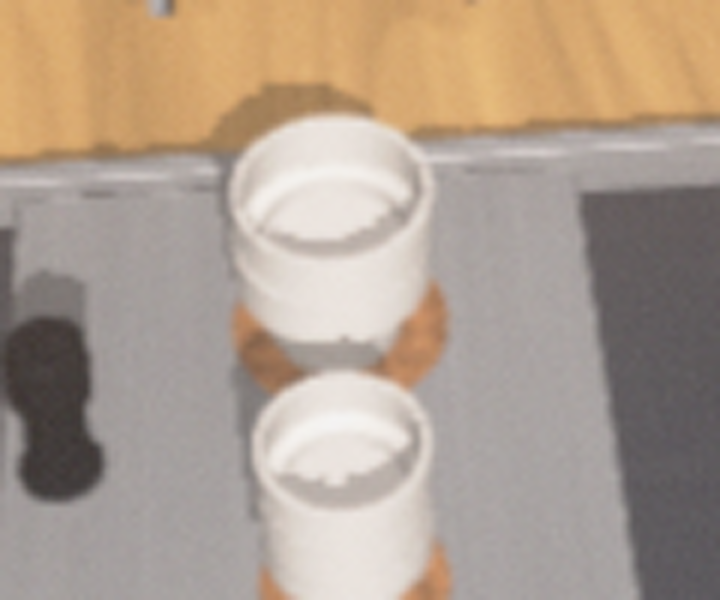

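View pics/t33.png

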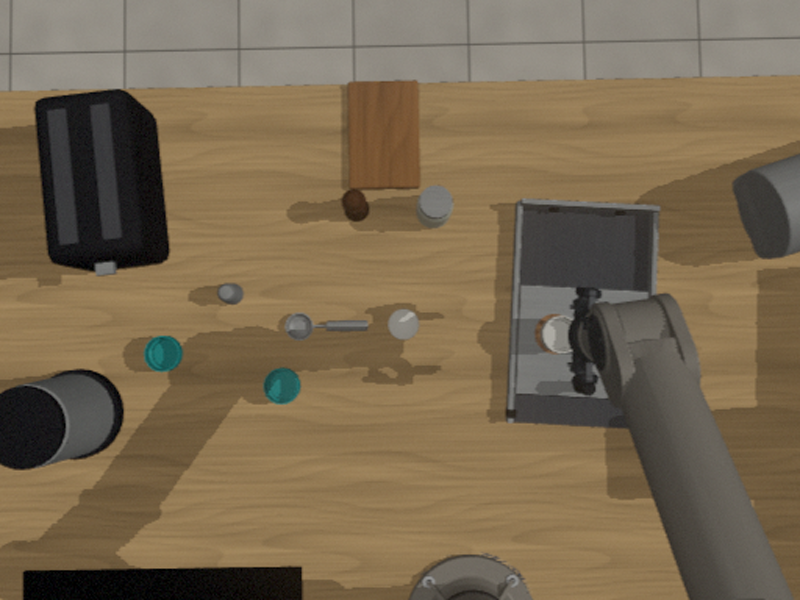

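```bash
python3 - <<'E'
from h import *
s=grab_frame("side")
dr=[]
for z,c in((.086,(0,255,0)),(.068,(0,0,255)),(.05,(255,0,0))): dr.append((proj("side",circ(.5055,-.1610,z,.064)),c))
crop(s,240,283,56,48,13,"pics/s34.png"); crop(s,240,283,56,48,13,"pics/s34b.png",dr)
E
```

```text
(no output)
```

View pics/s34.png

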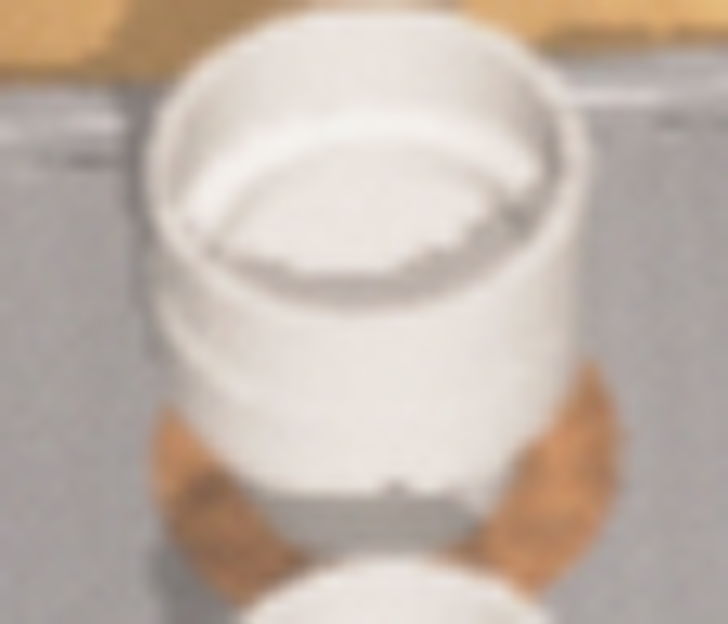

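View pics/s34b.png

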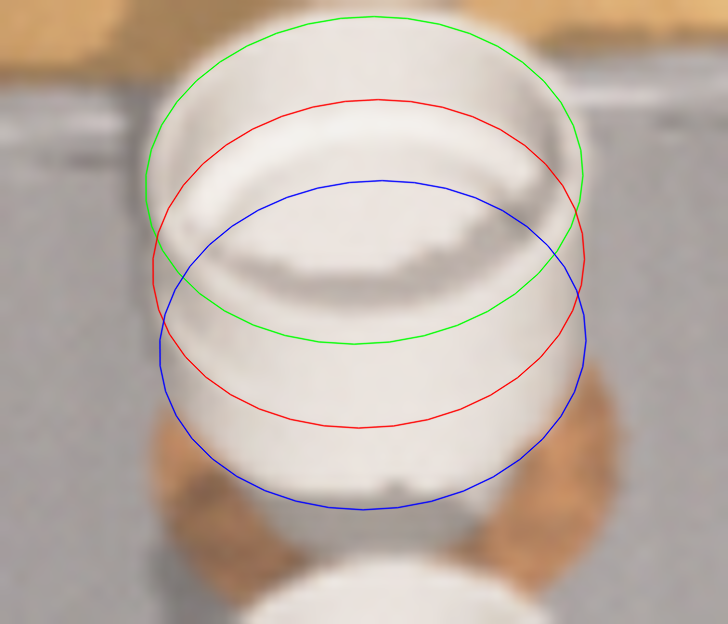

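Emit:
apply_moves:
  series: "0 0 0 0 0 0 0;0 0 0 0 0 0 0;0 0 0 0 0 0 0;0 0 0 0 0 0 0;0 0 0 0.04 0 0 0;0 0 0 0.07 0 0 0;0 0 0 0.09 0 0 0;0 0 0 0.098 0 0 0;0 0 0 0.101 0 0 0;0 0 0 0.103 0 0 0;0 0 0 0.105 0 0 0;0 0 0 0.105 0 0 0"

```text
clock: 53.5
tcp_pos: [0.5078, -0.1616, 0.0571]
orientation: [1.264, 1.172, -1.263]
contact_force: [0.3, 0.2, 4.5]
grip_width: 0.0001
```

```bash
python3 - <<'E'
from h import *
go([(.5045,-.1613,.057,-4)])
s=grab_frame("side")
crop(s,240,283,70,60,10,"pics/s35.png")
E
```

```text
now [ 0.5078 -0.1616  0.0571] jaw -4.2 tilt [ 0.0016 -0.0007  0.    ] t 53.5 F [0.3 0.2 4.5] w 0.0001 j7 -0.32
-0.004 0.001 -0.002 0.0001 -0.0033 -0.0000
```

View pics/s35.png

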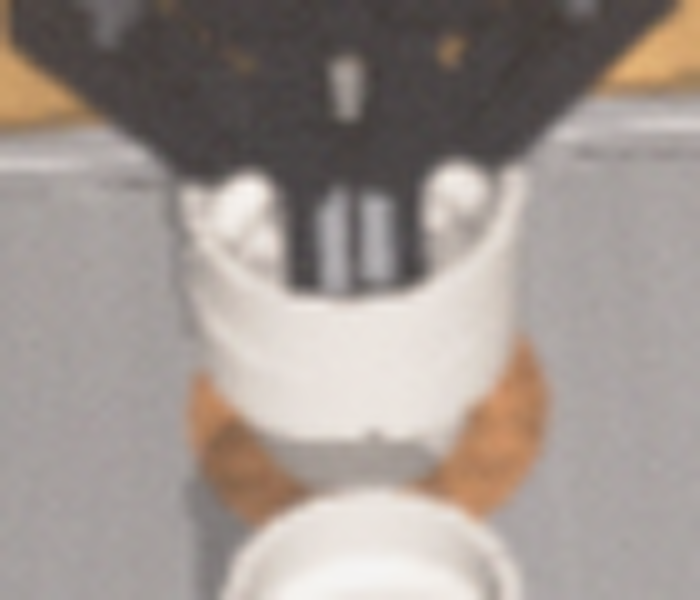

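Emit:
apply_moves:
  series: "0 0 0 -0.04 0 0 0;0 0 0 -0.09 0 0 0;0.18 0 0 -0.12 -0.01 0.005 0.5;0.36 0 0 -0.12 -0.03 0.015 0.8;0.54 0 0 -0.12 -0.05 0.025 0.8;0.72 0 0 -0.12 -0.07 0.035 0.8;0.9 0 0 -0.12 -0.09 0.048 0.8;1.08 0 0 -0.12 -0.092 0.05 0.8;1.26 0 0 -0.12 -0.092 0.05 0.8;1.44 0 0 -0.12 -0.092 0.05 0.8;1.565 0 0 -0.12 -0.092 0.05 0.8;1.565 0 0 -0.12 -0.092 0.05 0.8"

```text
clock: 55.05
tcp_pos: [0.4116, -0.2043, 0.1764]
orientation: [-2.188, 0.073, 2.187]
contact_force: [0.5, -0.4, -0.7]
grip_width: 0.0684
```

```bash
python3 - <<'E'
from h import *
t=grab_frame("top");s=grab_frame("side"); np.save("s6.npy",s);np.save("t6.npy",t)
go([(.412,-.2046,.09,-94),(.412,-.2046,.049,-94)])
crop(t,365,225,110,100,6,"pics/t36.png");print(crop(s,240,300,110,100,6,"pics/s36.png"))
E
```

```text
now [ 0.4116 -0.2043  0.1764] jaw -93.7 tilt [ 0.0001 -0.0001  0.    ] t 55.15 F [-0.3  0.7 -0.5] w 0.0682 j7 -1.44
0.004 -0.000 -0.000 0.0864 0.0002 -0.0004
0.004 -0.000 -0.000 0.1274 0.0002 -0.0004
(185, 250)
```

View pics/t36.png

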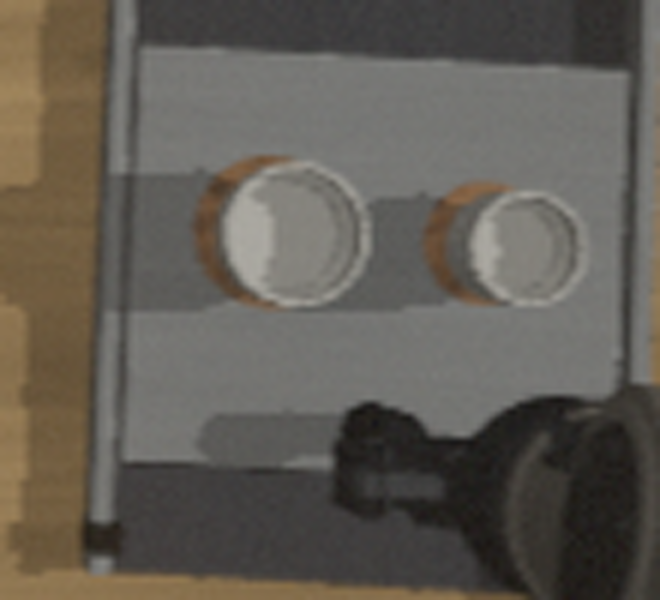

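View pics/s36.png

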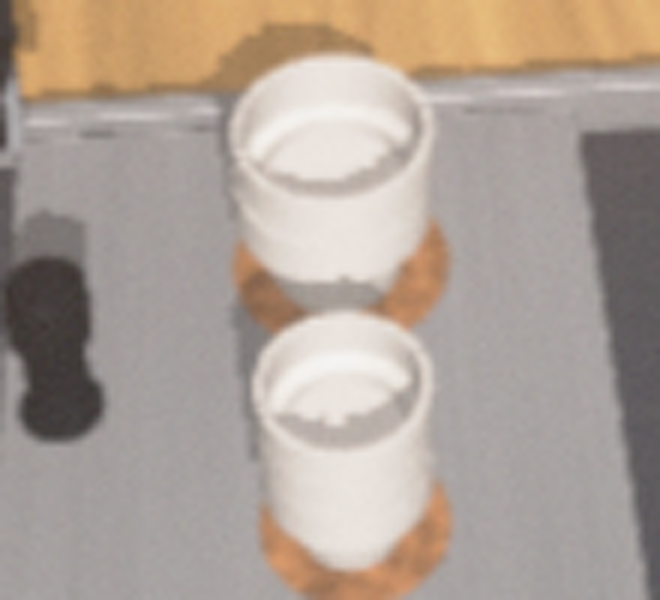

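```bash
python3 - <<'E'
from h import *
T=lambda u,v:(np.array([u,v])+.5)/6-.5+[310,175]
S=lambda u,v:(np.array([u,v])+.5)/6-.5+[185,250]
print(ray("top",T(295,234),.086)-[.5066,-.162,0], ray("top",T(527,249),.09)-[.4996,-.262,0])
print(ray("side",S(332,130),.086)-[.5040,-.1599,0], ray("side",S(344,382),.09)-[.4970,-.2596,0])
E
```

```text
[0.00206502 0.00196428 0.086     ] [0.00077864 0.00041576 0.09      ]
[0.00249668 0.00056262 0.086     ] [ 0.00180897 -0.00010034  0.09      ]
```

Emit:
apply_moves:
  series: "0 0 0 0.04 0 0 0.8;0 0 0 0.08 0 0 0.8;0 0 0 0.11 0 0 0.8;0 0 0 0.126 0 0 0.8;0 0 0 0.126 0 0 0.8;0 0 0 0.126 0 0 0;0 0 0 0.126 0 0 0;0 0 0 0.126 0 0 0;0 0 0 0.126 0 0 0;0 0 0 0.126 0 0 0;0 0 0 0.126 0 0 0"
  force: 40

```text
clock: 56.52
tcp_pos: [0.4126, -0.2036, 0.0515]
orientation: [-2.189, 0.074, 2.185]
contact_force: [-0.5, 3.4, 8.7]
grip_width: 0.0244
```

```bash
python3 - <<'E'
from h import *
xh=np.array([.9976,-.0698])
p=np.array(get_obs()['tcp_pos'])
go([(*(p[:2]+d*xh),.0495,-94) for d in(.05,.1,.145)])
E
```

```text
now [ 0.4126 -0.2036  0.0515] jaw -93.9 tilt [0.0019 0.     0.    ] t 56.52 F [-0.5  3.4  8.7] w 0.0244 j7 -1.6
0.002 -0.002 0.000 0.0021 0.0001 -0.0500
0.002 -0.002 0.000 0.0022 0.0002 -0.1000
0.002 -0.002 0.000 0.0023 0.0004 -0.1450
```

Emit:
apply_moves:
  series: "0 0 0 -0.001 0 -0.001 0;0 0 0 -0.001 0 -0.003 0;0 0 0 -0.001 0 -0.006 0;0 0 0 -0.001 0 -0.01 0;0 0 0 -0.001 0 -0.015 0;0 0 0 -0.001 0 -0.02 0;0 0 0 -0.001 0 -0.025 0;0 0 0 -0.001 0 -0.03 0;0 0 0 -0.001 0 -0.035 0;0 0 0 -0.001 0 -0.04 0;0 0 0 -0.001 0 -0.043 0;0 0 0 -0.001 0 -0.045 0"

```text
clock: 58.02
tcp_pos: [0.4566, -0.2068, 0.0515]
orientation: [-2.186, 0.073, 2.187]
contact_force: [-2.1, 4.4, 5.3]
grip_width: 0.0249
```

```bash
python3 - <<'E'
from h import *
xh=np.array([.9976,-.0698])
p=np.array(get_obs()['tcp_pos'])
print((p[:2]-[.4126,-.2036])@xh)
go([(*(np.array([.4126,-.2036])+d*xh),.0515,-94) for d in(.1,.145)])
s=grab_frame("side");print(crop(s,270,310,130,100,6,"pics/s37.png"))
E
```

```text
0.044095242683862175
now [ 0.4566 -0.2068  0.0515] jaw -93.9 tilt [-0.0003  0.0006  0.    ] t 58.02 F [-2.1  4.4  5.3] w 0.0249 j7 -1.62
0.002 0.000 0.001 0.0000 0.0000 -0.0559
0.002 0.000 0.001 0.0000 0.0001 -0.1009
(205, 260)
```

View pics/s37.png

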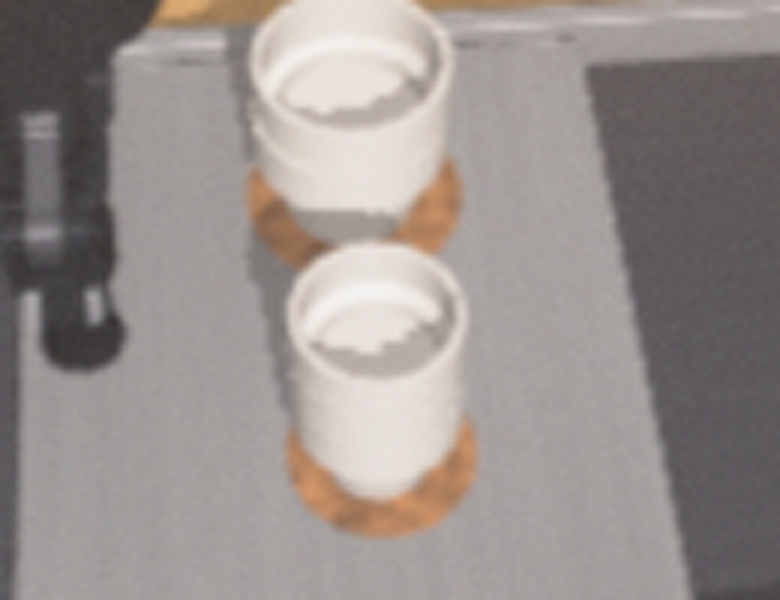

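Emit:
apply_moves:
  series: "0 0 0 0 0 -0.002 0;0 0 0 0 0 -0.005 0;0 0 0 0 0 -0.009 0;0 0 0 0 0 -0.014 0;0 0 0 0 0 -0.019 0;0 0 0 0 0 -0.024 0;0 0 0 0 0 -0.029 0;0 0 0 0 0 -0.034 0;0 0 0 0 0 -0.039 0;0 0 0 0 0 -0.044 0;0 0 0 0 0 -0.048 0;0 0 0 0 0 -0.05 0"

```text
clock: 59.58
tcp_pos: [0.5067, -0.2104, 0.0516]
orientation: [-2.187, 0.074, 2.186]
contact_force: [-2.8, 5.7, 5.1]
grip_width: 0.0252
```

Emit:
apply_moves:
  series: "0 0 0 0 0 -0.002 0;0 0 0 0 0 -0.005 0;0 0 0 0 0 -0.009 0;0 0 0 0 0 -0.013 0;0 0 0 0 0 -0.017 0;0 0 0 0 0 -0.021 0;0 0 0 0 0 -0.025 0;0 0 0 0 0 -0.028 0;0 0 0 0 0 -0.03 0;0 0 0 0 0 -0.032 0;0 0 0 0 0 -0.033 0;0 0 0 0 0 -0.033 0"

```text
clock: 61.08
tcp_pos: [0.5397, -0.2127, 0.0516]
orientation: [-2.187, 0.074, 2.186]
contact_force: [-1.4, 5.9, 4.0]
grip_width: 0.0247
```

```bash
python3 - <<'E'
from h import *
xh=np.array([.9976,-.0698])
p=np.array(get_obs()['tcp_pos'])
print((p[:2]-[.4126,-.2036])@xh)
go([(*(np.array([.4126,-.2036])+d*xh),.0515,-94) for d in(.145,)])
s=grab_frame("side");print(crop(s,290,310,130,100,6,"pics/s38.png"))
E
```

```text
0.12747346568279108
now [ 0.5397 -0.2127  0.0516] jaw -93.9 tilt [0.0007 0.0003 0.    ] t 61.08 F [-1.4  5.9  4. ] w 0.0247 j7 -1.64
0.002 -0.001 0.000 0.0001 -0.0002 -0.0175
(225, 260)
```

View pics/s38.png

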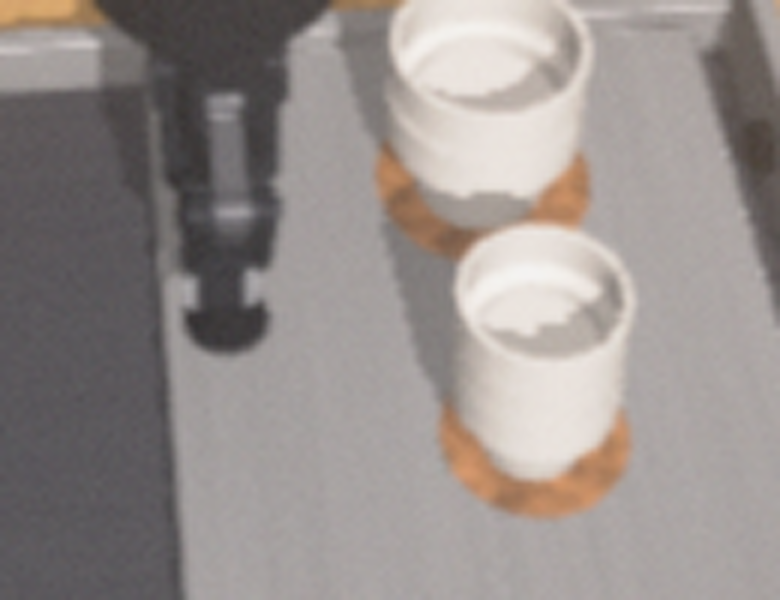

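Emit:
apply_moves:
  series: "0 0 0 0 0 -0.001 0;0 0 0 0 0 -0.003 0;0 0 0 0 0 -0.005 0;0 0 0 0 0 -0.007 0;0 0 0 0 0 -0.009 0;0 0 0 0 0 -0.011 0;0 0 0 0 0 -0.013 0;0 0 0 0 0 -0.015 0;0 0 0 0 0 -0.017 0;0 0 0 0 0 -0.019 0;0 0 0 0 0 -0.019 0"

```text
clock: 62.5
tcp_pos: [0.5492, -0.2135, 0.0512]
orientation: [-2.166, 0.075, 2.206]
contact_force: [-29.1, 10.2, 32.9]
grip_width: 0.0247
```

```bash
python3 - <<'E'
from h import *
xh=np.array([.9976,-.0698])
p=np.array(get_obs()['tcp_pos'])
print((p[:2]-[.4126,-.2036])@xh)
go([])
s=grab_frame("side");print(crop(s,300,310,130,100,6,"pics/s39.png"))
E
```

```text
0.13700557155682544
now [ 0.5492 -0.2135  0.0512] jaw -93.9 tilt [-0.0183  0.0008  0.0002] t 62.5 F [-29.1  10.2  32.9] w 0.0247 j7 -1.64
(235, 260)
```

View pics/s39.png

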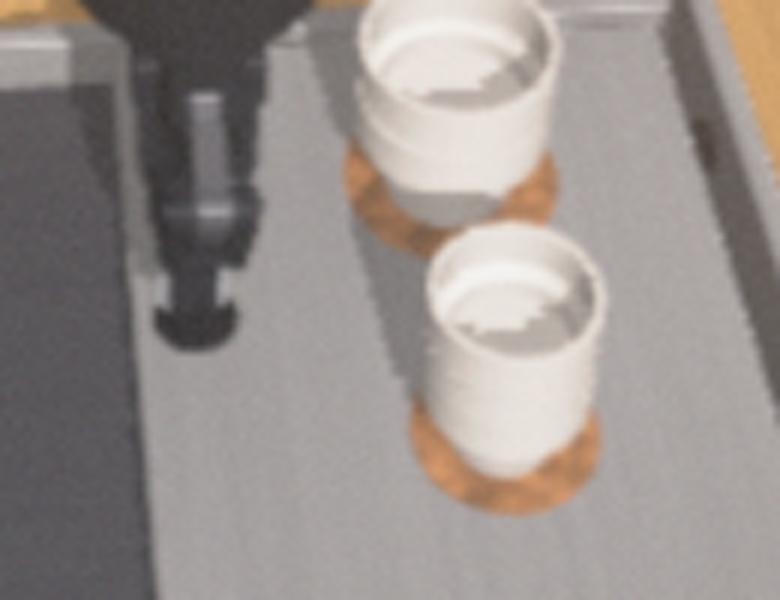

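Emit:
apply_moves:
  series: "0 0 0 0 0 0.003 0;0 0 0 -0.001 0 0.006 0;0 0 0 -0.001 0 0.006 0;0 0 0 -0.001 0 0.006 0"

```text
clock: 63.05
tcp_pos: [0.5493, -0.2135, 0.0514]
orientation: [-2.18, 0.074, 2.193]
contact_force: [-7.0, 5.1, 4.7]
grip_width: 0.0249
```

```bash
python3 - <<'E'
from h import *
xh=np.array([.9976,-.0698])
p=np.array(get_obs()['tcp_pos'])
print((p[:2]-[.4126,-.2036])@xh)
go([])
E
```

```text
0.13710239627380974
now [ 0.5493 -0.2135  0.0514] jaw -93.9 tilt [-0.0058  0.0008  0.    ] t 63.05 F [-7.   5.1  4.7] w 0.0249 j7 -1.64
```

Emit:
apply_moves:
  series: "0 0 0 0 0 0 0.8;0 0 0 0 0 0 0.8;0 0 0 0 0 0 0.8;0 0 0 0 0 0 0.8;0 0 0 -0.03 0 0 0.8;0 0 0 -0.07 0 0 0.8;0 0 0 -0.12 0 0 0.8;0 0 0 -0.17 0 0 0.8;0 0 0 -0.17 0.03 0.04 0.8;0 0 0 -0.17 0.06 0.09 0.8;0 0 0 -0.17 0.08 0.12 0.8;0 0 0 -0.17 0.08 0.12 0.8"

```text
clock: 64.55
tcp_pos: [0.4244, -0.2879, 0.2224]
orientation: [-2.183, 0.082, 2.186]
contact_force: [0.9, -0.0, 0.6]
grip_width: 0.0683
```

```bash
python3 - <<'E'
from h import *
go([])
t=grab_frame("top");s=grab_frame("side"); np.save("s7.npy",s);np.save("t7.npy",t)
cv2.imwrite("pics/t40.png",cv2.resize(t,(800,600),interpolation=cv2.INTER_CUBIC))
cv2.imwrite("pics/s40.png",cv2.resize(s,(800,600),interpolation=cv2.INTER_CUBIC))
for n,img in(("top",t),("side",s)):
    hsv=cv2.cvtColor(img,cv2.COLOR_BGR2HSV)
print(crop(s,305,300,110,90,7,"pics/s41.png"));print(crop(t,375,180,110,90,7,"pics/t41.png"))
E
```

```text
now [ 0.4244 -0.2879  0.2224] jaw -94.2 tilt [-0.0013 -0.0013  0.    ] t 64.55 F [ 0.9 -0.   0.6] w 0.0683 j7 -1.29
(250, 255)
(320, 135)
```

View pics/t40.png

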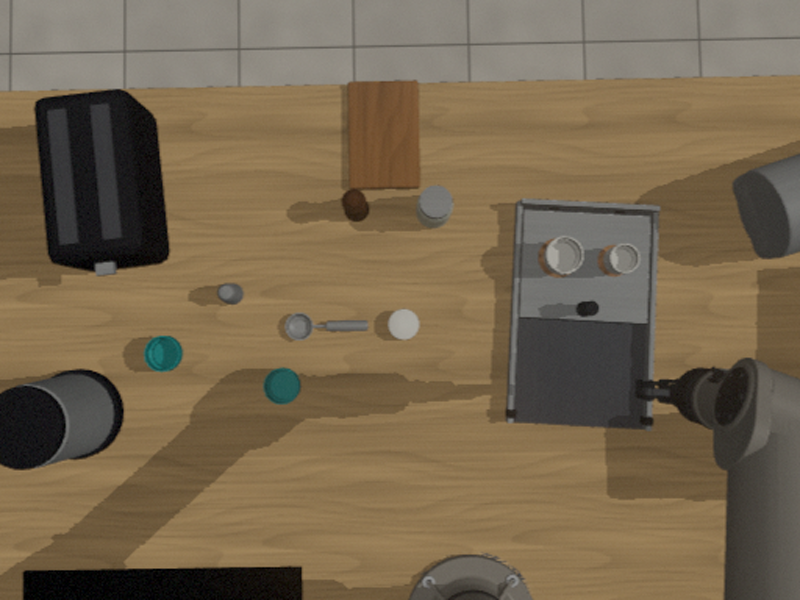

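View pics/s41.png

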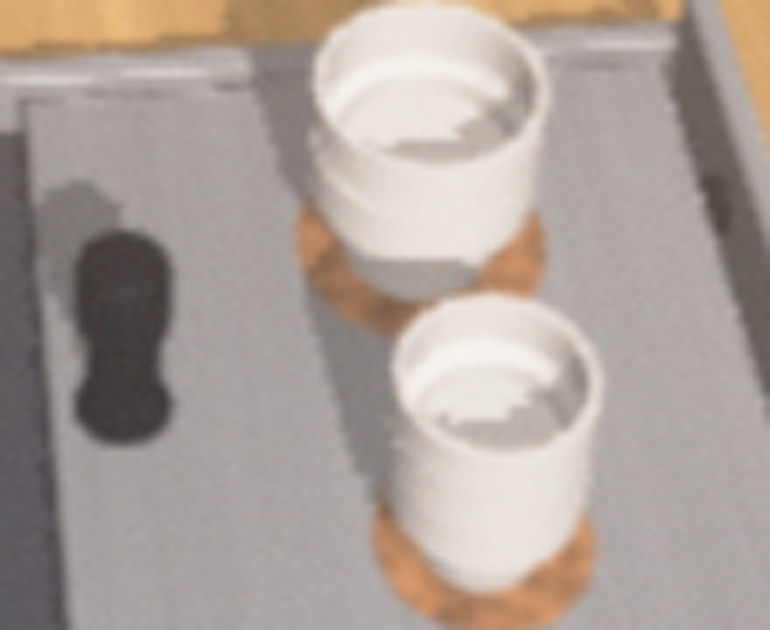

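View pics/t41.png

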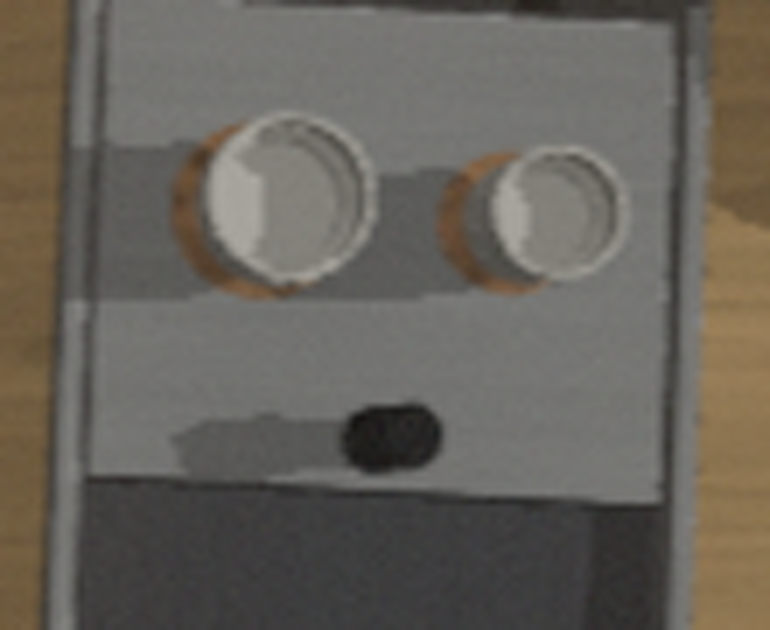

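View pics/s40.png

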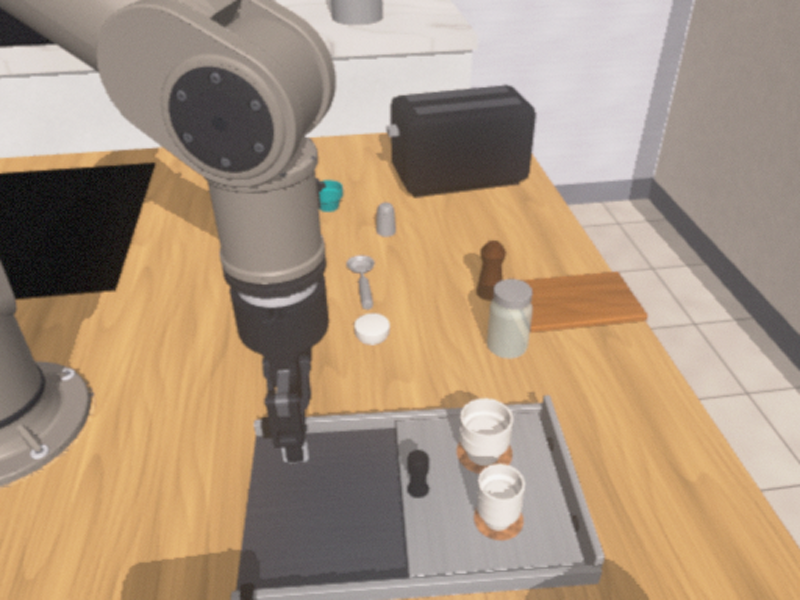

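```bash
python3 - <<'E'
from h import *
xh=np.array([.9976,-.0698])
T41=lambda u,v:(np.array([u,v])+.5)/7-.5+[320,135]
T36=lambda u,v:(np.array([u,v])+.5)/6-.5+[310,175]
a=ray("top",T41(200,484),.022); b=ray("top",T36(160,465),.022)
print("drawn->home shift",(a-b)[:2]@xh, "also large rim", (ray("top",T41(291,198),.086)-ray("top",T36(295,234),.086))[:2]@xh,"small",(ray("top",T41(561,213),.09)-ray("top",T36(527,249),.09))[:2]@xh)
t=np.load("t7.npy");s=np.load("s7.npy")
crop(t,375,140,110,60,7,"pics/t42.png");crop(s,345,320,70,90,7,"pics/s42.png")
E
```

```text
drawn->home shift 0.1364674845334976 also large rim 0.1361852647753557 small 0.1365775712065309
```

View pics/t42.png

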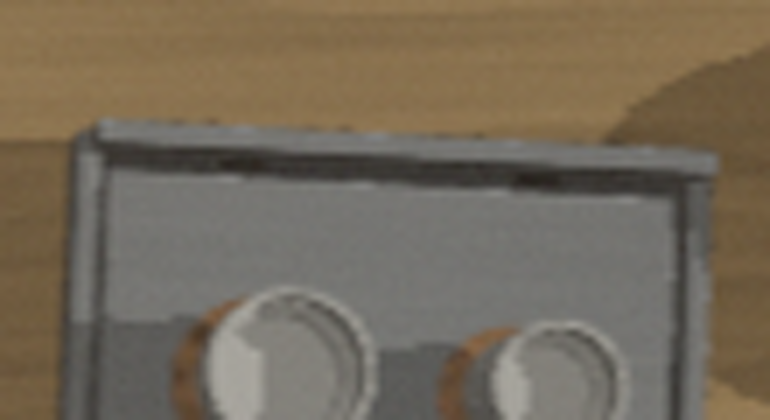

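View pics/s42.png

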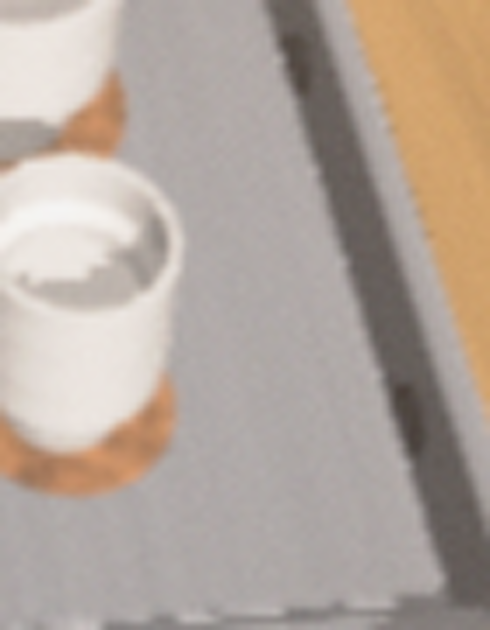

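```bash
python3 - <<'E'
from bench import *
print(get_obs()['clock'],get_obs()['contact_force']); print(hand_in())
E
```

```text
64.65 [1.19250334 0.93950133 0.16824772]
the job is handed in; nothing more can be done
None
```

I drew the tray out to its front stop and stacked the five white ramekins that were there, two large and three small, on their mats. I then slid the tray back against its back stop, let go, and handed in at 64.7 s.

- **Ramekins:** large3, large4 or any other missing ones were simply not on the counter. One small ramekin was knocked about 4 cm aside during the run. I found its new place in the side camera and picked it up there. The turquoise ones, the butter dish and the scoop were left alone.
- **Front stop:** the pull met a hard 27 N, against tray friction of about 3 N.
- **Nesting:** pressing inside the upper large ramekin met its floor at 57.1 mm (57 expected if fully home). The two upper small ones met the ones below 15 and 14 mm higher each time (15 expected).
- **Position on the mats:** before the tray was pushed back, both stacks were within about 3 mm of their mat centres in both cameras. In the last pictures they still stand upright on them.
- **Back stop:** the hand did not move between a 29 N and a 7 N push, and no gap to the bumpers is visible.
- **Bystanders:** the jar, mill, shaker and butter dish all still stand where they were.

**Disagreement:** the camera and the hand gave a stop-to-stop travel of 136.5 to 137 mm, against the stated 140. I put this down to a camera scale error of about 1% and the knob slipping a little in the grip, because both ends stopped hard. I did not push the tray a second time to confirm.

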